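Set the potting turntable to rights

ROBOT

A 6-joint arm with a two-finger parallel gripper is mounted at the origin on the work surface. World frame = base frame: x ahead of the robot, y to its left, z up, the work surface at z = 0. Lengths are in m, angles in rad, forces in N, time in s.
With the tool pointing down it reaches from about 0.425 to 0.95 m from the base axis. Payload 3.5 kg.
Tool frame: the origin (TCP) lies midway between the tips of the shut fingers; the grasp point (between the pads) lies 19 mm behind it (ctrl.tcp_to_grasp is the distance from the TCP to the grasp point, in m); z points along the fingers, x is the direction in which the jaws open and shut, and the axes are right-handed (so a half turn about z gives the same grasp; the last joint's range is limited). The gripper opens to 85 mm and grips with 20 to 120 N. Pads are 22 mm wide; open, the fingers measure 114 mm over their backs; the gripper's body (76 mm by 85 mm) begins 54 mm behind the grasp point. The pads swing forward as they close: fully open they stand 13 mm farther back than shut.
Start: joints at [1.103, 0.286, 1.577, -0, 1.279, -0.15], TCP at [0.211, 0.641, 0.206] pointing down, gripper open.
Joint ranges: [-2.77, 2.77], [-0.9, 2.22], [0.21, 2.48], [-1.53, 4.67], [0.24, 2.81], [-2.84, 2.84]. Speed limits (rad/s): [2.79, 2.79, 3.14, 3.14, 3.14, 3.14].

INTERFACE

Orientations are given as a unit quaternion [x, y, z, w].
In Python, from plant import ctrl, cams, workorder, spotter gives the robot as it stands. The module is installed in compiled form; this text tells all that it offers.
- The arm moves only by the tool send_rows, never from a script. Its argument "motion" is one flat list of numbers, 5 for each row, row after row: the shift along the tool's x, y, z in cm, then the turn about the tool's z in rad, then the finger opening in cm, from 0 to 8.54. In form: [tx, ty, tz, spin, gripper, tx, ty, tz, spin, gripper, ...]. A call has 1 to 12 rows; each row shifts and turns the pose as measured when the row begins, along the tool's axes as they then stand; what a row does not reach is not made up. A row lasts 1/10 s, in which the tool goes at most 50 mm and 8.59 degrees, less where a joint would pass 70% of its speed; a pose out of reach is approached as far as the arm can. A call is refused whole if a number of a shift passes 5 or a number of a turn 0.15, either way. A call with a gripper value outside its range is refused whole. The fingers move at their own pace and stop on an object; "grip_force" is the grip in N (left out, the last holds). Time passes only in rows, so rows that do not move let the fingers close. It gives the time, the measured TCP pose, the force and the opening at its end, in the units of the state.
- ctrl.get_state(): the state, without advancing time (a new reading comes with each control period).
- cams.read_camera(name): name is "scene" or "top"; returns (picture, depth): 400x640x3 uint8, red, green, blue; 400x640 float32, m along the optical axis (not along the pixel's ray), 0 where there is no reading.
- cams.camera_params(name): a dict with "fx", "fy", "cx", "cy" (pixels), "k1" (the pictures are not rectified: a ray, as slopes to the right and down, at radius r is drawn at 1 + k1 r^2 times it, then the intrinsics apply), "xyz" and "attitude" of the camera in the world. Camera axes: x right, y down, z forward; pixel columns grow to the right and rows downward; lengths in m; the calibration is good to about 2 mm. A picture is of the moment at which its call begins. camera_params takes no time and is no camera call.
- workorder.sign_off(): hands the job in, once; it reports no verdict.
Trained networks look in the newest picture that a camera, given by its name, has taken for a name from the list of things; names that differ only in an ending like _2 or _b are one class to them, and where a whole thing is asked for, a point or a joint stands for the part that bears it (a point fixed in the world has none). Each returns a list of dicts, best first, with "conf" (0 to 1); they miss things now and then, are a little off and sometimes report something else, mostly with a low value. They report only what shows in the picture. A call takes as long as a camera call. They do not tell look-alikes from the thing itself.
- spotter.trace(target, camera): "mask" (400x640 bool, what is visible of it) and "bbox" ([left, top, width, height] in pixels, round what is visible of it).
The state is a dict: "time": time; "qpos": joint angles; "dq": joint speeds; "joint_efforts": joint torques, N m; "eef_pos": TCP position; "tcp_rot": TCP orientation; "contact_force": force on the tool from outside, world axes, zero at the start; "wrist_torque": the same for the moment, N m; "opening": opening from 0.0 (shut) to 1.0 (fully open).
Only numpy, scipy, OpenCV 4.12 (cv2) and the standard library are available. Lean on these libraries where they do the work, as an engineer would, in place of code of your own. Each camera call takes 0.05 s, during which the arm holds its last target.

TASK

On the turntable the jar, the pot and the seedling tray stand in one another's places: move each to its own, upright all the way - the pot into its terracotta saucer, the seedling tray flat into the oblong drip tray along its length, the jar onto the middle of the round cork coaster; the bare square tile is there as a free spot to use on the way. Lay the hand fork flat, in the notches of its wooden rest on the bench (handle to either end), leave the seed tin in the middle of the turntable where it is, and let everything stand at rest.

Things in the scene. Friction and masses are not known exactly. Their poses are not given: they have to be found in the camera images.
- pot_mid (a point): Small terracotta flower pot, open top, 62 mm tall, 52 mm across at the foot, 57 mm below the collar, 64 mm across the collar (top 19 mm). About 0.16 kg. The point is on its axis, half-way up (31 mm above its underside); z up, round so yaw is of no meaning. It starts standing in the drip tray.
- seed_tray_mid (a point): Green plastic seedling tray with 3 x 2 empty cells, 104 mm long (x), 60 mm wide (y), 56 mm tall, walls 3 mm. About 0.08 kg. The point is its centre, half-way up (28 mm above its underside). It is alike after a half turn. Grasp it across its 60 mm width. It starts standing on the cork coaster.
- jar_mid (a point): Small round glass jar with a few seeds in it, 54 mm across (body the lowest 44 mm, straight-sided), with a metal twist cap 51 mm across (top 12 mm), 62 mm tall in all. About 0.17 kg. The point is on its axis, half-way up (31 mm above its underside). It starts standing in the terracotta saucer.
- fork_mid (a point): Hand fork lying flat on the bench, flat underside, 0.24 kg: wooden handle 24 mm wide, 24 mm thick (x -103 to +17 mm), steel neck 16 mm wide, 18 mm thick (to x +62 mm), three tines 66 mm wide over all, 6 mm thick (tips at x +147 mm). The point is at its balance point on the handle, 12 mm above its underside; x to the tines, z up. Grasp it here, across the handle (along y).
- saucer: Pot's own place: round terracotta saucer, fixed on the turntable, 96 mm across the rim, 10 mm tall. Origin at the centre of its underside, z up. Its inner floor is 4 mm above the origin and about 82 mm across; the pot stands flat in it.
- drip_tray: Seedling tray's own place: oblong black drip tray, fixed on the turntable, 134 mm long (x) by 92 mm wide (y) outside, 9 mm tall. Origin at the centre of its underside. Inner floor 4 mm above the origin, 126 by 84 mm; the seedling tray stands flat in it, long sides parallel (either way round).
- coaster: Jar's own place: flat round cork coaster, fixed on the turntable, 90 mm across, 6 mm thick. Origin at the centre of its underside; things stand on its top 6 mm above.
- tile: Free spot: bare flat square grey tile, 100 by 100 mm, 4 mm thick, fixed on the turntable. Origin at the centre of its underside; its top is 4 mm above. Empty at the start.
- fork_rest: Fork's place: low wooden rest fixed on the bench, across the turntable from the fork. Board 110 (x) by 86 (y) mm, 10 mm thick; at x = +43 and -43 mm a cross block 16 mm thick with a notch 46 mm wide, notch floor at 20 mm, cheeks to 38 mm; 70 mm free between blocks for fingers. Origin: centre of underside; x along the laid fork, whose balance point lies over the middle, tines to either end.
- tin: Bystander: small round closed metal seed tin, 50 mm across, 40 mm tall, loose at the middle of the turntable; must stay there. Origin at the centre of its underside. The turntable is a fixed plywood disc 400 mm across (it does not turn), top 30 mm above the bench; saucer, drip tray, coaster and tile stand on it about 115 mm from its middle, a quarter turn apart, in any order.
Things that resemble listed ones, but are neither listed nor needed, are in the scene too. What is shaped like the part that bears jar_mid but red is not meant.

How it is judged:
By the outcome, as a careful person would: the job done as asked, in the order asked, and still so for the second after the job is handed in, with the robot touching nothing.
It also fails if it takes over 141 s, if anything falls off the work surface, if the arm or the gripper's body presses on something with over 40 N, if the wrist force passes 120 N, or if a joint passes its speed limit or range.

## Working session

There is one attempt and no reset: what is moved stays moved. The work goes in short steps, Python scripts to look and compute and a tool call to move; the robot and the scene stay as the last step left them, time stands still between calls to the robot, and variables do not carry over. Pictures are saved under pics/ and viewed, and the job is handed in when it is done.

Besides the shell and the picture viewer there is one more tool, called after ">>>" as a command line: name --argument value ..., lists and objects as JSON in quotes. send_rows: Moves the arm, as the interface text tells. Its arguments: {"type":"object","properties":{"motion":{"type":"array","items":{"type":"number"}},"grip_force":{"type":"number"}},"required":["motion"]}

```bash
mkdir -p pics; ls; python3 - <<'E'
from plant import ctrl,cams
import cv2,numpy as np
s=ctrl.get_state()
for k,v in s.items(): print(k,np.round(v,3))
print(ctrl.tcp_to_grasp)
for n in ['scene','top']:
    p,d=cams.read_camera(n); cv2.imwrite(f'pics/{n}0.png',p[:,:,::-1]); np.save(f'{n}_d0.npy',d)
    print(cams.camera_params(n))
E
```

```text
pics
time 0.0
qpos [ 1.103  0.287  1.578  0.     1.279 -0.15 ]
dq [-0.    -0.002 -0.     0.001  0.001 -0.   ]
joint_efforts [ 1.0000e-03 -4.0599e+01 -2.9263e+01 -0.0000e+00  6.0000e-03 -0.0000e+00]
eef_pos [0.211 0.641 0.205]
tcp_rot [ 0.81   0.586 -0.001  0.001]
contact_force [0.27  0.572 0.195]
wrist_torque [-0.005 -0.008 -0.049]
opening 1.002
0.0187
{'fx': 389.0050212333893, 'fy': 389.0050212333893, 'cx': 322.5900298354076, 'cy': 202.52277864323702, 'k1': -0.03943225085297087, 'xyz': array([1.01213937, 0.42720962, 0.93135502]), 'attitude': array([ 0.37006319,  0.87741153, -0.27948598, -0.12284069])}
{'fx': 398.60721111231845, 'fy': 398.60721111231845, 'cx': 323.7456023179846, 'cy': 200.13807012256657, 'k1': -0.04716565680777691, 'xyz': array([0.41265199, 0.0115479 , 1.22378377]), 'attitude': array([-0.69871104,  0.71086   , -0.061659  ,  0.05176006])}
```

View pics/scene0.png

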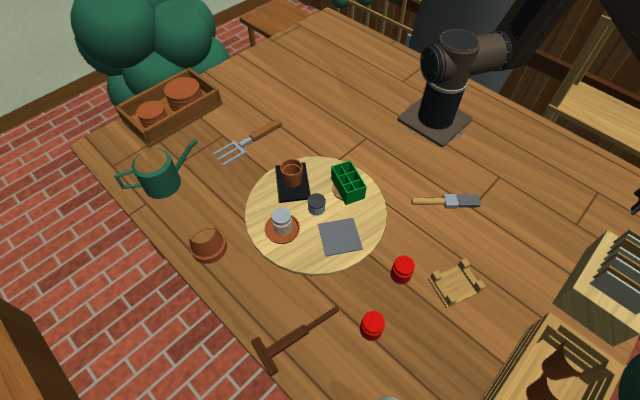

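View pics/top0.png

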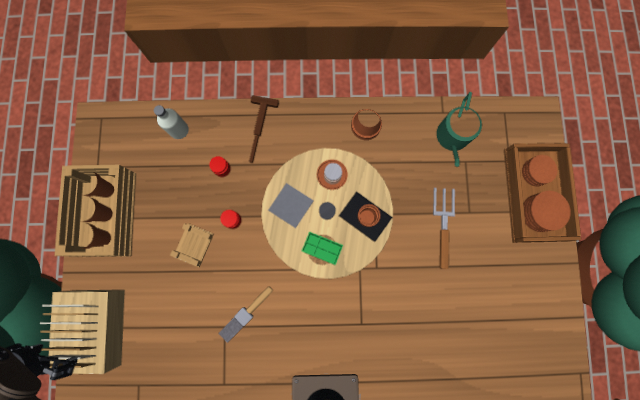

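Views: the pot stands in the black drip tray at top (368,215), the jar in the saucer at (332,173), the seedling tray on the coaster at (322,248), and the tile is free at (290,205). The tin is at (327,211), the fork at (445,228) and the rest at (191,245). Decoys:
- Overturned pot on a saucer at (367,122), and pots in the crates.
- Red jars at (219,165) and (230,218).
- Trowel at (246,313) and hoe/hammer at (260,125).

Next I measure.

```bash
cat > h.py <<'E'
import numpy as np,cv2
from scipy.spatial.transform import Rotation as R
from plant import ctrl,cams,workorder,spotter
def K(n):
    p=cams.camera_params(n); return p
def rays(n,uv):
    p=K(n); uv=np.atleast_2d(uv).astype(float)
    xd=(uv[:,0]-p['cx'])/p['fx']; yd=(uv[:,1]-p['cy'])/p['fy']
    x,y=xd.copy(),yd.copy()
    for _ in range(8):
        f=1+p['k1']*(x*x+y*y); x,y=xd/f,yd/f
    return np.stack([x,y,np.ones_like(x)],1)
def pts(n,uv,z):  # at depth z
    p=K(n); return (rays(n,uv)*np.atleast_1d(z)[:,None])@R.from_quat(p['attitude']).as_matrix().T+p['xyz']
def plane(n,uv,h):
    p=K(n); r=rays(n,uv)@R.from_quat(p['attitude']).as_matrix().T
    t=(h-p['xyz'][2])/r[:,2]; return p['xyz']+r*t[:,None]
def proj(n,X):
    p=K(n); c=(np.atleast_2d(X)-p['xyz'])@R.from_quat(p['attitude']).as_matrix()
    x,y=c[:,0]/c[:,2],c[:,1]/c[:,2]; f=1+p['k1']*(x*x+y*y)
    return np.stack([x*f*p['fx']+p['cx'],y*f*p['fy']+p['cy']],1)
def cloud(n,d,mask=None):
    m=d>0
    if mask is not None: m&=mask
    v,u=np.nonzero(m); return pts(n,np.stack([u,v],1),d[v,u]),np.stack([u,v],1)
E
python3 - <<'E'
from h import *
print(K('top')['xyz'],proj('top',[[0,0,0],[.55,0,.03]]))
for cam in ['top','scene']:
    p,d=cams.read_camera(cam); np.save(f'{cam}_d.npy',d); np.save(f'{cam}_p.npy',p)
    for t in ['pot_mid','seed_tray_mid','jar_mid','fork_mid','saucer','drip_tray','coaster','tile','fork_rest','tin']:
        for r in spotter.trace(t,cam)[:3]:
            X,_=cloud(cam,d,r['mask'])
            if len(X)==0: print(t,'nodepth');continue
            print(cam,t,round(r['conf'],2),r['bbox'],len(X),'med',np.round(np.median(X,0),3),'z',np.round(np.percentile(X[:,2],[5,95]),3))
            np.save(f'm_{cam}_{t}_{r["bbox"][0]}.npy',r['mask'])
print(ctrl.get_state()['time'])
E
```

```text
[0.41265199 0.0115479  1.22378377] [[325.01487982 407.77653887]
 [321.76229588 218.4824469 ]]
top pot_mid 0.9 [359.0, 205.2, 20.6, 22.2] 384 med [ 0.554 -0.138  0.06 ] z [0.037 0.097]
top seed_tray_mid 0.82 [299.2, 231.4, 44.6, 34.4] 790 med [0.46  0.001 0.041] z [0.035 0.093]
top jar_mid 0.8 [220.4, 212.3, 21.8, 15.8] 298 med [0.549 0.268 0.061] z [0.013 0.065]
top jar_mid 0.59 [324.1, 161.0, 17.0, 23.6] 338 med [ 0.673 -0.033  0.095] z [0.035 0.099]
top jar_mid 0.58 [212.1, 156.4, 18.1, 22.4] 329 med [0.71  0.304 0.061] z [0.015 0.065]
top fork_mid 0.93 [433.5, 189.4, 22.7, 81.8] 714 med [ 0.513 -0.373  0.016] z [0.002 0.026]
top saucer 0.8 [316.5, 157.5, 29.8, 32.6] 428 med [ 0.681 -0.024  0.035] z [0.03  0.042]
top drip_tray 0.74 [343.4, 191.3, 50.0, 51.0] 1005 med [ 0.552 -0.122  0.034] z [0.03  0.041]
top drip_tray 0.56 [300.4, 234.6, 41.7, 30.2] 792 med [0.459 0.002 0.04 ] z [0.035 0.093]
top coaster 0.56 [309.5, 236.2, 21.5, 30.3] 108 med [0.426 0.013 0.036] z [0.032 0.04 ]
top tile 0.56 [268.7, 185.2, 42.7, 37.8] 1080 med [0.591 0.095 0.034] z [0.03  0.038]
top tile 0.56 [30
[... 467 characters left out ...]
 29.0, 29.5] 530 med [0.565 0.28  0.062] z [0.012 0.066]
scene jar_mid 0.72 [357.2, 312.9, 27.6, 28.7] 555 med [0.727 0.316 0.063] z [0.014 0.066]
scene saucer 0.73 [264.5, 214.8, 32.2, 26.8] 449 med [ 0.702 -0.017  0.037] z [0.033 0.043]
scene drip_tray 0.7 [275.8, 160.9, 30.2, 43.6] 656 med [ 0.577 -0.105  0.036] z [0.033 0.041]
scene tile 0.95 [319.8, 219.5, 40.4, 37.6] 1287 med [0.596 0.096 0.036] z [0.032 0.038]
scene fork_rest 0.94 [427.4, 257.3, 62.7, 49.8] 1548 med [0.482 0.395 0.013] z [0.008 0.04 ]
scene fork_rest 0.6 [272.2, 161.8, 33.4, 40.4] 742 med [ 0.574 -0.108  0.036] z [0.033 0.042]
scene tin 0.81 [308.3, 194.3, 13.6, 22.0] 330 med [ 0.58  -0.007  0.071] z [0.037 0.074]
1.2
```

```bash
cat > meas.py <<'E'
from h import *
from scipy.optimize import least_squares
C={}
for cam in ['top','scene']:
    d=np.load(f'{cam}_d.npy'); X,uv=cloud(cam,d); p=np.load(f'{cam}_p.npy'); C[cam]=(X,p[uv[:,1],uv[:,0]].astype(int))
def circ(P,r):
    f=lambda c:np.hypot(P[:,0]-c[0],P[:,1]-c[1])-r
    s=least_squares(f,P[:,:2].mean(0),loss='soft_l1',f_scale=.002); return s.x,np.sqrt(np.mean(s.fun**2))
def near(cam,c,r,z0,z1):
    X,col=C[cam]; m=(np.hypot(X[:,0]-c[0],X[:,1]-c[1])<r)&(X[:,2]>z0)&(X[:,2]<z1); return X[m],col[m]
def rect(P):
    return cv2.minAreaRect((P[:,:2]*1000).astype(np.float32))
E
python3 - <<'E'
from meas import *
for cam in C:
    # bench and turntable heights
    for c in [(.35,0.2),(.3,-.2)]:
        X,_=near(cam,c,.05,-.02,.02); print(cam,'bench',np.round(np.median(X[:,2]),4))
    X,_=near(cam,(.567,-.01),.4,.025,.045)
    print('disc',rect(X))
    for nm,c,r,z in [('pot rim',(.55,-.135),.05,(.088,.105)),('jar cap',(.68,-.03),.05,(.09,.105)),('tin',(.567,-.012),.04,(.062,.08)),('tray',(.455,.0),.08,(.085,.1)),('tray all',(.455,.0),.08,(.046,.1))]:
        X,_=near(cam,c,r,*z)
        if len(X)<5: print(nm,len(X));continue
        r_=rect(X); print(nm,len(X),'mean',np.round(X.mean(0),4),'encl',np.round(cv2.minEnclosingCircle((X[:,:2]*1000).astype(np.float32))[0],1),round(cv2.minEnclosingCircle((X[:,:2]*1000).astype(np.float32))[1],1),'rect',np.round(r_[0],1),np.round(r_[1],1),round(r_[2],1))
    for nm,c,r,f in [('saucer',(.68,-.03),.08,lambda k:(k[:,0]>k[:,2]*1.7)),('drip',(.55,-.13),.11,lambda k:k.max(1)<50),('tile',(.59,.095),.09,lambda k:(abs(k[:,0]-k[:,2])<25)),]:
        X,k=near(cam,c,r,.028,.047); m=f(k); X=X[m]; r_=rect(X); print(nm,len(X),'encl',cv2.minEnclosingCircle((X[:,:2]*1000).astype(np.float32)),'rect',np.round(r_[0],1),np.round(r_[1],1),round(r_[2],1),np.median(X[:,2]))
    X,k=near(cam,(.479,.393),.085,.004,.06); print('rest',len(X),rect(X)); 
    X=X[X[:,2]>.03]; print('cheeks',len(X),rect(X)); np.save(f'ck_{cam}.npy',X)
    X,k=near(cam,(.51,-.373),.17,.003,.04); print('fork',len(X),rect(X))
    X=X[X[:,2]>.021]; print('handle',len(X),rect(X) if len(X)>4 else '')
E
```

```text
top bench 0.0007
top bench 0.0001
disc ((631.8255004882812, 16.74029541015625), (631.2654418945312, 720.7014770507812), 12.653017044067383)
pot rim 105 mean [ 0.5483 -0.1337  0.0947] encl [ 549.2 -133.2] 31.7 rect [ 548.8 -133.1] [60.9 61. ] 88.5
jar cap 234 mean [ 0.679  -0.0334  0.0957] encl [679.8 -34.1] 25.9 rect [678.9 -33.4] [49.7 49.2] 62.7
tin 221 mean [ 0.5694 -0.0144  0.0701] encl [569.6 -14.7] 24.6 rect [570.2 -15.4] [46.8 47.6] 89.1
tray 160 mean [0.4598 0.0032 0.0907] encl [458.9   2.6] 58.4 rect [458.8   2.3] [104.1  60.2] 67.1
tray all 282 mean [0.4611 0.002  0.0829] encl [458.9   2.6] 58.4 rect [458.8   2.2] [104.   60.2] 67.0
saucer 471 encl ((685.5714721679688, -31.859548568725586), 50.15290832519531) rect [685.2 -32.2] [95.4 98.7] 88.4 0.03474942886502075
drip 806 encl ((554.5133056640625, -131.136474609375), 76.11067962646484) rect [ 553.8 -130.5] [129.3  88.6] 53.1 0.03398557156340576
tile 1044 encl ((591.2610473632812, 94.46890258789062), 67.52639770507812) rect [591.9  93.7] [99.3 97.7] 56.5 0.033958675927278636
rest 1154 ((475.9694519042969, 395.9280090332031)
[... 1208 characters left out ...]
944458007812, -129.52224731445312), 78.60028076171875) rect [ 556.7 -127.3] [136.7  88.5] 52.5 0.03638253491441901
tile 1222 encl ((586.0724487304688, 84.69586944580078), 78.75170135498047) rect [584.6  81.5] [135.2  99.9] 55.2 0.035837465061701934
rest 1675 ((474.1001892089844, 399.143310546875), (162.75685119628906, 154.04608154296875), 46.163822174072266)
cheeks 272 ((480.14215087890625, 394.51568603515625), (85.86135864257812, 105.16712951660156), 67.77299499511719)
fork 2185 ((509.6981201171875, -371.88214111328125), (334.5062255859375, 334.565673828125), 45.98503494262695)
handle 209 ((481.2032470703125, -293.94110107421875), (181.10740661621094, 156.23146057128906), 86.21927642822266)
```

```bash
python3 - <<'E'
import cv2
a=cv2.imread('pics/top0.png'); cv2.imwrite('pics/crop1.png',cv2.resize(a[140:290,250:470],None,fx=3.5,fy=3.5,interpolation=cv2.INTER_CUBIC))
b=cv2.imread('pics/scene0.png'); cv2.imwrite('pics/crop2.png',cv2.resize(b[140:320,230:490],None,fx=3,fy=3,interpolation=cv2.INTER_CUBIC))
E
```

```text
(no output)
```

View pics/crop1.png

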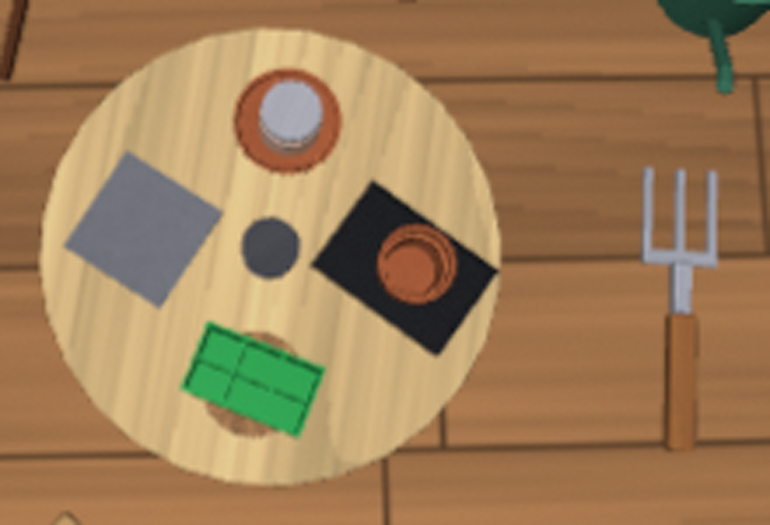

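View pics/crop2.png

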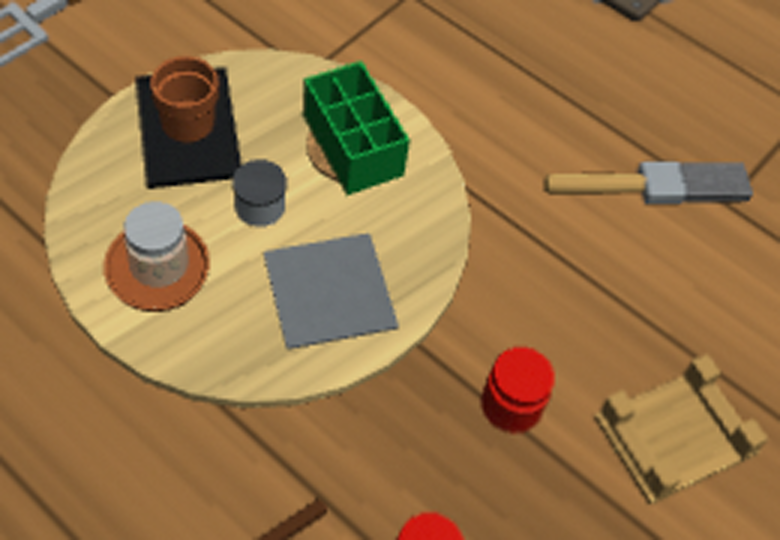

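Close crop confirms the choices (crop1): jar (290,110) in the saucer, pot (417,262) in the black tray, green tray (253,380) on cork, fork (680,310). The red jars are decoys. The first rows turn the jaws to −23° in world terms, which suits every turntable grasp.

>>> send_rows --motion '[0, 0, 0, 0.138, 8.54, 0, 0, 0, 0.138, 8.54, 0, 0, 0, 0.138, 8.54, 0, 0, 0, 0.138, 8.54, 0, 0, 0, 0.138, 8.54, 0, 0, 0, 0.138, 8.54, 0, 0, 0, 0.138, 8.54, 0, 0, 0, 0.138, 8.54, 0, 0, 0, 0.138, 8.54, 0, 0, 0, 0.138, 8.54, 0, 0, 0, 0.138, 8.54, 0, 0, 0, 0.138, 8.54]' --grip_force 40

```text
time: 2.4
eef_pos: [0.2109, 0.6412, 0.2063]
tcp_rot: [0.972, -0.233, -0.0, 0.0]
contact_force: [-1.0, 0.1, 1.3]
opening: 1.001
```

```bash
cat > go.py <<'E'
import sys
from h import *
s=ctrl.get_state(); M=R.from_quat(s['tcp_rot']).as_matrix()
a=np.degrees(np.arctan2(M[1,0],M[0,0]))
print('t',round(s['time'],2),'pos',np.round(s['eef_pos'],4),'a',round(a,2),'tilt z',np.round(M[:,2],4),'op',round(s['opening'],3),'F',np.round(s['contact_force'],1),'q6',round(s['qpos'][5],2))
for g in sys.argv[1:]:
    v=[float(x) for x in g.split(',')]
    d=np.array(v[:3])-s['eef_pos']
    if len(v)>3:
        print('spin',round(np.radians((a-v[3]+180)%360-180),3))
        dz=R.from_euler('z',np.radians(v[3]-a)); M2=dz.as_matrix()@M
        print('shift cm after spin',np.round(M2.T@d*100,2))
    print('shift cm',np.round(M.T@d*100,2))
E
python3 go.py .681,-.0325,.17,-23; python3 - <<'E'
from meas import *
# saucer, red jar, fork, disc
for cam in C:
    X,k=near(cam,(.685,-.03),.065,.028,.047)
    m=(k[:,0]-k[:,2]>50)&(k[:,0]>1.9*k[:,2]); X=X[m]; print(cam,'saucer',cv2.minEnclosingCircle((X[:,:2]*1000).astype(np.float32)))
    X,k=near(cam,(.56,.275),.06,.05,.08); print('red',len(X),cv2.minEnclosingCircle((X[:,:2]*1000).astype(np.float32)),X[:,2].max())
    X,k=C[cam]; m=(X[:,0]>.33)&(X[:,0]<.7)&(X[:,1]<-.31)&(X[:,1]>-.43)&(X[:,2]>.015)&(X[:,2]<.04)
    print('handle',m.sum(),rect(X[m]))
    m=(X[:,0]>.33)&(X[:,0]<.7)&(X[:,1]<-.31)&(X[:,1]>-.43)&(X[:,2]>.0045)&(X[:,2]<.04)
    print('fork',m.sum(),rect(X[m]))
E
```

```text
t 2.4 pos [0.2109 0.6412 0.2063] a -27.0 tilt z [-0. -0. -1.] op 1.001 F [-1.   0.1  1.3] q6 1.57
spin -0.07
shift cm after spin [69.6  43.65  3.63]
shift cm [72.48 38.68  3.63]
top saucer ((685.0029907226562, -32.9025764465332), 48.675331115722656)
red 226 ((551.5491943359375, 274.3674621582031), 25.135971069335938) 0.06736954772293702
handle 375 ((475.4376220703125, -370.9322509765625), (23.05487060546875, 161.78695678710938), 86.18109130859375)
fork 726 ((515.5314331054688, -370.1961975097656), (118.10418701171875, 364.68658447265625), 89.76802825927734)
scene saucer ((684.6630859375, -33.10737991333008), 50.811012268066406)
red 332 ((555.4442138671875, 276.8962707519531), 26.133424758911133) 0.06739010265481016
handle 300 ((479.1767883300781, -369.95050048828125), (29.134510040283203, 162.2390899658203), 86.569091796875)
fork 816 ((515.334228515625, -370.110595703125), (118.95287322998047, 367.910888671875), 89.65801239013672)
```

>>> send_rows --motion '[4.4, 2.3, 0, 0, 8.54, 4.4, 2.3, 0, 0, 8.54, 4.4, 2.3, 0, 0, 8.54, 4.4, 2.3, 0, 0, 8.54, 4.4, 2.3, 0, 0, 8.54, 4.4, 2.3, 0, 0, 8.54, 4.4, 2.3, 0, 0, 8.54, 4.4, 2.3, 0, 0, 8.54, 4.4, 2.3, 0, 0, 8.54, 4.4, 2.3, 0, 0, 8.54, 4.4, 2.3, 0, 0, 8.54, 4.4, 2.3, 0, 0, 8.54]'

```text
time: 3.6
eef_pos: [0.5579, 0.154, 0.2079]
tcp_rot: [0.973, -0.229, 0.003, -0.003]
contact_force: [-0.0, 0.1, 0.2]
opening: 1.001
```

```bash
python3 go.py .681,-.0325,.13,-23
```

```text
t 3.6 pos [0.5579 0.154  0.2079] a -26.5 tilt z [ 0.007   0.0053 -1.    ] op 1.001 F [-0.   0.1  0.2] q6 0.55
spin -0.061
shift cm after spin [18.59 12.41  7.77]
shift cm [19.31 11.25  7.78]
```

>>> send_rows --motion '[3.9, 2.3, 0.5, 0, 8.54, 3.9, 2.3, 1, 0, 8.54, 3.9, 2.3, 1, 0, 8.54, 3.9, 2.2, 1, 0, 8.54, 2.2, 1.3, 1, 0, 8.54, 1, 0.6, 1, 0, 8.54, 0, 0, 0.5, 0, 8.54, 0, 0, 0, 0, 8.54]'

```text
time: 4.4
eef_pos: [0.6846, -0.0422, 0.1471]
tcp_rot: [0.972, -0.233, 0.005, -0.004]
contact_force: [-0.9, 0.8, 0.5]
opening: 0.996
```

```bash
python3 go.py .681,-.0325,.045
```

```text
t 4.4 pos [ 0.6846 -0.0422  0.1471] a -26.98 tilt z [ 0.0119  0.0056 -0.9999] op 0.996 F [-0.9  0.8  0.5] q6 0.26
shift cm [-0.85 -0.59 10.21]
```

>>> send_rows --motion '[-0.5, -0.3, 0, 0, 8.54, -0.3, -0.2, 1, 0, 8.54, 0, 0, 2, 0, 8.54, 0, 0, 2, 0, 8.54, 0, 0, 2, 0, 8.54, 0, 0, 1, 0, 8.54, 0, 0, 0, 0, 8.54, 0, 0, 0, 0, 8.54]'

```text
time: 5.2
eef_pos: [0.6786, -0.0215, 0.0682]
tcp_rot: [0.974, -0.227, 0.008, -0.005]
contact_force: [0.3, -0.0, -0.4]
opening: 0.998
```

```bash
python3 go.py .681,-.0325,.045; python3 - <<'E'
from h import *
p,d=cams.read_camera('scene'); cv2.imwrite('pics/s1.png',cv2.resize(p[120:300,220:400,::-1],None,fx=3.3,fy=3.3,interpolation=cv2.INTER_CUBIC))
E
```

```text
t 5.2 pos [ 0.6786 -0.0215  0.0682] a -26.26 tilt z [ 0.0174  0.0064 -0.9998] op 0.998 F [ 0.3 -0.  -0.4] q6 0.27
shift cm [0.67 0.92 2.31]
```

View pics/s1.png

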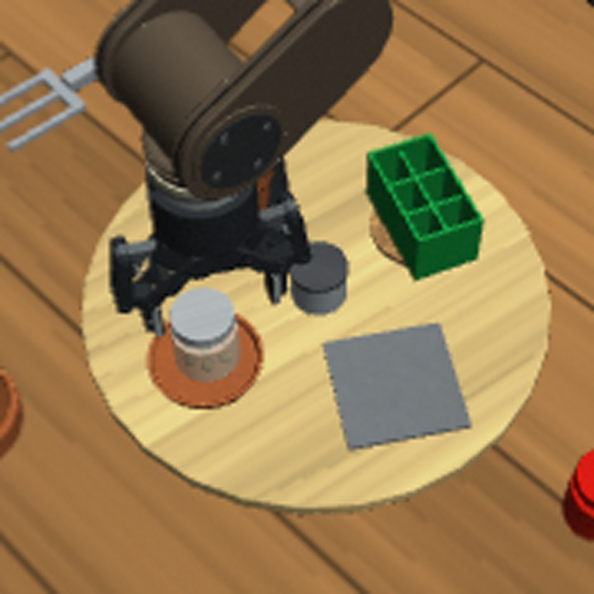

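```bash
python3 go.py; python3 - <<'E'
from h import *
s=ctrl.get_state();M=R.from_quat(s['tcp_rot']).as_matrix();e=s['eef_pos']
for X in [e,e+M[:,0]*.043-M[:,2]*.013,e-M[:,0]*.043-M[:,2]*.013,[.681,-.0325,.096]]:
    print((proj('scene',X)[0]-[220,120])*3.3)
E
```

```text
t 5.25 pos [ 0.6787 -0.0215  0.0683] a -26.27 tilt z [ 0.0176  0.0064 -0.9998] op 1.001 F [-0.6 -0.1 -0.1] q6 0.27
[215.92841928 338.05759834]
[162.06043133 343.77130284]
[266.90584545 314.32780996]
[201.78834617 312.44029829]
```

```bash
python3 - <<'E'
from h import *
p,d=cams.read_camera('scene')
cv2.imwrite('pics/s2.png',cv2.resize(p[180:240,245:325,::-1],None,fx=9,fy=9,interpolation=cv2.INTER_CUBIC))
np.save('s2d.npy',d)
X,uv=cloud('scene',d); k=p[uv[:,1],uv[:,0]].astype(int)
m=(np.hypot(X[:,0]-.68,X[:,1]+.03)<.075)&(X[:,2]>.06)&(k.max(1)<90)
T=np.c_[X[m]*1000,uv[m]]
T=T[np.argsort(T[:,2])]; print(np.round(T[:30]))
E
python3 -c "
import cv2;print()"
```

```text
[[705. -23.  88. 277. 224.]
 [705. -27.  89. 276. 223.]
 [707. -32.  91. 274. 222.]
 [707. -27.  91. 275. 223.]
 [704. -19.  92. 278. 224.]
 [703. -16.  94. 279. 224.]
 [708. -34.  95. 273. 221.]
 [705. -22.  95. 277. 223.]
 [707. -28.  95. 275. 222.]
 [704. -19.  96. 278. 223.]
 [636.  -9. 113. 300. 206.]
 [643.   6. 113. 302. 211.]
 [642.   9. 115. 303. 211.]
 [640.  -1. 116. 301. 208.]
 [722. -30. 118. 269. 220.]
 [636.  -8. 118. 300. 205.]
 [634.   8. 119. 305. 208.]
 [632.  10. 119. 306. 208.]
 [726. -32. 120. 267. 220.]
 [726. -36. 121. 266. 219.]
 [645.   8. 121. 302. 210.]
 [721. -31. 121. 269. 219.]
 [728. -37. 122. 265. 219.]
 [631.   9. 122. 306. 207.]
 [730. -39. 122. 264. 219.]
 [636.  -8. 123. 300. 204.]
 [634.   8. 123. 305. 207.]
 [641.   1. 124. 301. 207.]
 [644.   8. 124. 302. 209.]
 [725. -36. 125. 266. 218.]]
```

View pics/s2.png

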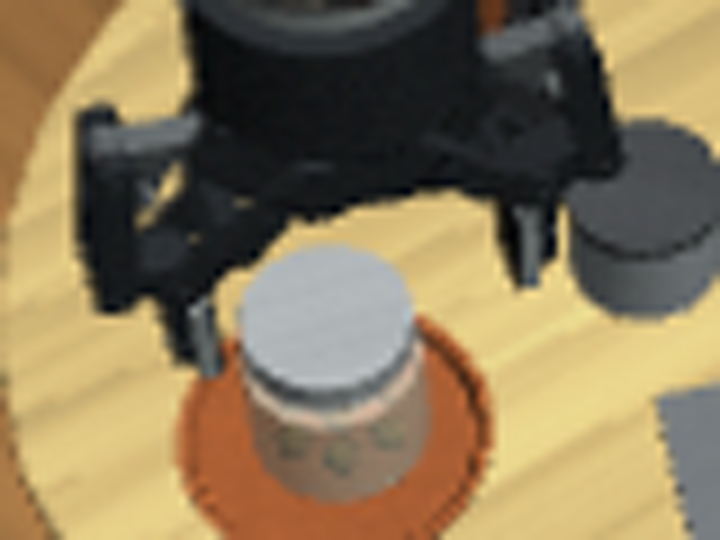

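>>> send_rows --motion '[0.3, 0.5, 0, 0, 8.54, 0.2, 0.3, 0, 0, 8.54, 0, 0, 0, 0, 8.54, 0, 0, 0, 0, 8.54]'

```text
time: 5.7
eef_pos: [0.6822, -0.0331, 0.0722]
tcp_rot: [0.974, -0.228, 0.011, -0.005]
contact_force: [-0.3, 0.4, -0.9]
opening: 1.006
```

```bash
python3 go.py .681,-.0325,.045
```

```text
t 5.7 pos [ 0.6822 -0.0331  0.0722] a -26.33 tilt z [ 0.0241  0.0049 -0.9997] op 1.006 F [-0.3  0.4 -0.9] q6 0.25
shift cm [-0.18  0.04  2.72]
```

>>> send_rows --motion '[0, 0, 0, 0, 8.54, 0, 0, 0, 0, 8.54, 0, 0, 0, 0, 8.54, 0, 0, 0, 0, 8.54, 0, 0, 0, 0, 8.54, 0, 0, 0, 0, 8.54]'

```text
time: 6.3
eef_pos: [0.6822, -0.0332, 0.0723]
tcp_rot: [0.974, -0.228, 0.011, -0.005]
contact_force: [-0.8, -0.1, -0.0]
opening: 0.998
```

```bash
python3 go.py .681,-.0325,.045
```

```text
t 6.3 pos [ 0.6822 -0.0332  0.0723] a -26.34 tilt z [ 0.0241  0.0049 -0.9997] op 0.998 F [-0.8 -0.1 -0. ] q6 0.25
shift cm [-0.19  0.04  2.73]
```

>>> send_rows --motion '[-0.2, 0, 1, 0, 8.54, 0, 0, 1.2, 0, 8.54, 0, 0, 0.4, 0, 8.54, 0, 0, 0, 0, 8.54]'

```text
time: 6.7
eef_pos: [0.6802, -0.0318, 0.0431]
tcp_rot: [0.974, -0.228, 0.01, -0.005]
contact_force: [0.4, 0.5, -0.4]
opening: 1.0
```

```bash
python3 go.py .681,-.0325,.045
```

```text
t 6.7 pos [ 0.6802 -0.0318  0.0431] a -26.33 tilt z [ 0.0226  0.0053 -0.9997] op 1.0 F [ 0.4  0.5 -0.4] q6 0.25
shift cm [ 0.11  0.03 -0.19]
```

>>> send_rows --motion '[0, 0, 0, 0, 4.5, 0, 0, 0, 0, 4.5, 0, 0, 0, 0, 4.5, 0, 0, 0, 0, 4.5, 0, 0, 0, 0, 4.5, 0, 0, 0, 0, 4.5, 0, 0, 0, 0, 4.5, 0, 0, 0, 0, 4.5]' --grip_force 40

```text
time: 7.5
eef_pos: [0.6806, -0.0319, 0.0433]
tcp_rot: [0.974, -0.228, 0.011, -0.005]
contact_force: [0.3, -0.5, -0.4]
opening: 0.605
```

```bash
python3 go.py .5915,.0945,.18
```

```text
t 7.5 pos [ 0.6806 -0.0319  0.0433] a -26.33 tilt z [ 0.0233  0.0051 -0.9997] op 0.605 F [ 0.3 -0.5 -0.4] q6 0.25
shift cm [-13.33  -7.58 -13.81]
```

>>> send_rows --motion '[0, 0, -0.5, 0, 4.5, 0, 0, -1, 0, 4.5, 0, 0, -2, 0, 4.5, 0, 0, -2, 0, 4.5, 0, 0, -1, 0, 4.5, 0, 0, -0.5, 0, 4.5, 0, 0, 0, 0, 4.5]'

```text
time: 8.2
eef_pos: [0.678, -0.032, 0.1172]
tcp_rot: [0.974, -0.228, 0.01, -0.005]
contact_force: [0.3, 0.5, -2.2]
opening: 0.602
```

```bash
python3 go.py .5915,.0945,.11;  python3 - <<'E'
from h import *
p,d=cams.read_camera('scene'); cv2.imwrite('pics/s3.png',cv2.resize(p[120:300,220:400,::-1],None,fx=3.3,fy=3.3,interpolation=cv2.INTER_CUBIC))
E
```

```text
t 8.2 pos [ 0.678  -0.032   0.1172] a -26.33 tilt z [ 0.0213  0.0056 -0.9998] op 0.602 F [ 0.3  0.5 -2.2] q6 0.25
shift cm [-13.37  -7.5    0.61]
```

View pics/s3.png

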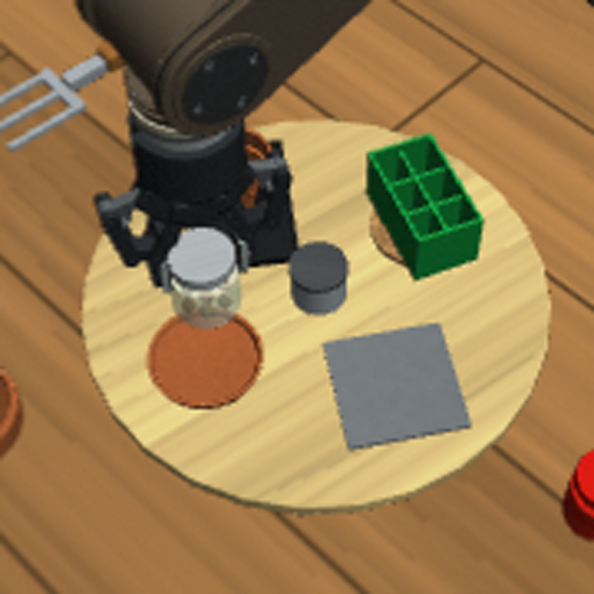

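>>> send_rows --motion '[-1, -0.6, 0, 0, 4.5, -2, -1.1, 0, 0, 4.5, -3, -1.7, 0, 0, 4.5, -3, -1.7, 0, 0, 4.5, -2, -1.1, 0, 0, 4.5, -1, -0.6, 0, 0, 4.5, -0.6, -0.3, 0, 0, 4.5, 0, 0, 0, 0, 4.5, 0, 0, 0, 0, 4.5]'

```text
time: 9.15
eef_pos: [0.5863, 0.0941, 0.107]
tcp_rot: [0.974, -0.228, 0.002, -0.004]
contact_force: [0.3, 0.2, -1.2]
opening: 0.609
```

```bash
python3 go.py .5915,.0945,.044
```

```text
t 9.15 pos [0.5863 0.0941 0.107 ] a -26.4 tilt z [ 0.0058  0.0074 -1.    ] op 0.609 F [ 0.3  0.2 -1.2] q6 0.44
shift cm [ 0.44 -0.21  6.31]
```

>>> send_rows --motion '[0.2, -0.1, 0.5, 0, 4.5, 0.2, -0.1, 1.5, 0, 4.5, 0, 0, 1.5, 0, 4.5, 0, 0, 1.2, 0, 4.5, 0, 0, 0.6, 0, 4.5, 0, 0, 0.3, 0, 4.5, 0, 0, 0.1, 0, 4.5, 0, 0, 0, 0, 4.5]'

```text
time: 9.95
eef_pos: [0.5928, 0.0913, 0.0438]
tcp_rot: [0.973, -0.23, 0.001, -0.004]
contact_force: [0.9, -1.2, -1.6]
opening: 0.606
```

```bash
python3 go.py .5915,.0945,.044
```

```text
t 9.95 pos [0.5928 0.0913 0.0438] a -26.65 tilt z [ 0.0039  0.0067 -1.    ] op 0.606 F [ 0.9 -1.2 -1.6] q6 0.44
shift cm [-0.26 -0.22 -0.01]
```

>>> send_rows --motion '[0, 0, 0.1, 0, 4.5, 0, 0, 0, 0, 4.5]'

```text
time: 10.15
eef_pos: [0.5935, 0.0915, 0.044]
tcp_rot: [0.973, -0.23, 0.002, -0.004]
contact_force: [0.9, 0.1, -1.2]
opening: 0.604
```

```bash
python3 go.py
```

```text
t 10.15 pos [0.5935 0.0915 0.044 ] a -26.63 tilt z [ 0.0057  0.0067 -1.    ] op 0.604 F [ 0.9  0.1 -1.2] q6 0.44
```

>>> send_rows --motion '[0, 0, 0.2, 0, 4.5, 0, 0, 0, 0, 4.5]'

```text
time: 10.35
eef_pos: [0.5945, 0.0916, 0.044]
tcp_rot: [0.973, -0.23, 0.003, -0.004]
contact_force: [0.6, 0.7, -1.2]
opening: 0.604
```

```bash
python3 go.py
```

```text
t 10.35 pos [0.5945 0.0916 0.044 ] a -26.61 tilt z [ 0.0079  0.0065 -0.9999] op 0.604 F [ 0.6  0.7 -1.2] q6 0.44
```

>>> send_rows --motion '[0, 0, 0, 0, 6, 0, 0, 0, 0, 7, 0, 0, 0, 0, 8.54, 0, 0, 0, 0, 8.54, 0, 0, 0, 0, 8.54, 0, 0, -1, 0, 8.54, 0, 0, -2, 0, 8.54, 0, 0, -3, 0, 8.54, 0, 0, -2, 0, 8.54, 0, 0, -1, 0, 8.54, 0, 0, 0, 0, 8.54]'

```text
time: 11.45
eef_pos: [0.5942, 0.0909, 0.1395]
tcp_rot: [0.973, -0.23, 0.004, -0.004]
contact_force: [-0.1, 0.5, 0.5]
opening: 1.002
```

```bash
python3 go.py .5505,-.1325,.15;  python3 - <<'E'
from h import *
p,d=cams.read_camera('scene'); cv2.imwrite('pics/s4.png',cv2.resize(p[120:300,220:400,::-1],None,fx=3.3,fy=3.3,interpolation=cv2.INTER_CUBIC))
E
```

```text
t 11.45 pos [0.5942 0.0909 0.1395] a -26.62 tilt z [ 0.0101  0.0066 -0.9999] op 1.002 F [-0.1  0.5  0.5] q6 0.44
shift cm [ 6.11 21.92 -1.24]
```

View pics/s4.png

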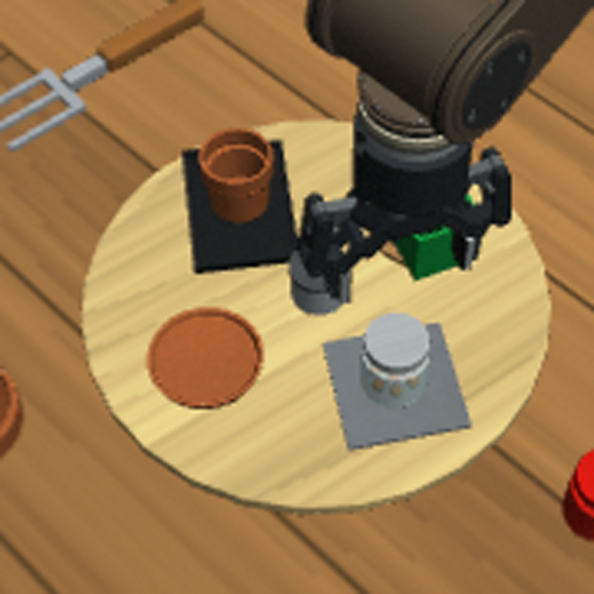

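Jar stands upright on the tile (crop 395,360). Now to the pot at (crop) (236,175).

>>> send_rows --motion '[0.4, 1.5, -0.5, 0, 8.54, 0.8, 3, 0, 0, 8.54, 1.2, 4.2, 0, 0, 8.54, 1.2, 4.2, 0, 0, 8.54, 1, 3.8, 0, 0, 8.54, 0.6, 2.2, 0, 0, 8.54, 0.3, 1.2, 0, 0, 8.54, 0.2, 0.6, 0, 0, 8.54, 0, 0, 0, 0, 8.54, 0, 0, 0, 0, 8.54]'

```text
time: 12.5
eef_pos: [0.5424, -0.1302, 0.1325]
tcp_rot: [0.973, -0.229, -0.006, -0.004]
contact_force: [-0.1, 0.1, -0.3]
opening: 0.995
```

```bash
python3 go.py .5505,-.1325,.11
```

```text
t 12.5 pos [ 0.5424 -0.1302  0.1325] a -26.53 tilt z [-0.009   0.0103 -0.9999] op 0.995 F [-0.1  0.1 -0.3] q6 0.04
shift cm [ 0.85 -0.14  2.24]
```

>>> send_rows --motion '[0.4, 0, 0, 0, 8.54, 0.3, -0.1, 0.5, 0, 8.54, 0, 0, 1.5, 0, 8.54, 0, 0, 2, 0, 8.54, 0, 0, 1.5, 0, 8.54, 0, 0, 0.8, 0, 8.54, 0, 0, 0.3, 0, 8.54, 0, 0, 0, 0, 8.54]'

```text
time: 13.3
eef_pos: [0.5496, -0.1264, 0.0597]
tcp_rot: [0.974, -0.226, -0.007, -0.005]
contact_force: [-0.5, -0.3, -1.1]
opening: 1.002
```

```bash
python3 go.py .5505,-.1325,.06
```

```text
t 13.3 pos [ 0.5496 -0.1264  0.0597] a -26.08 tilt z [-0.0111  0.012  -0.9999] op 1.002 F [-0.5 -0.3 -1.1] q6 0.04
shift cm [ 0.35  0.5  -0.04]
```

>>> send_rows --motion '[0.3, 0.3, 0, 0, 8.54, 0.1, 0.2, 0, 0, 8.54, 0, 0, 0, 0, 8, 0, 0, 0, 0, 5.5, 0, 0, 0, 0, 5.5, 0, 0, 0, 0, 5.5, 0, 0, 0, 0, 5.5, 0, 0, 0, 0, 5.5, 0, 0, 0, 0, 5.5]'

```text
time: 14.2
eef_pos: [0.5531, -0.1343, 0.0628]
tcp_rot: [0.974, -0.226, -0.004, -0.004]
contact_force: [-0.2, 0.3, 0.8]
opening: 0.707
```

```bash
python3 go.py .5505,-.1325,.06
```

```text
t 14.2 pos [ 0.5531 -0.1343  0.0628] a -26.09 tilt z [-0.0059  0.0097 -0.9999] op 0.707 F [-0.2  0.3  0.8] q6 0.03
shift cm [-0.31 -0.04  0.28]
```

>>> send_rows --motion '[0, 0, -0.5, 0, 5.5, 0, 0, -1, 0, 5.5, 0, 0, -2, 0, 5.5, 0, 0, -2, 0, 5.5, 0, 0, -1, 0, 5.5, 0, 0, -0.5, 0, 5.5, 0, 0, 0, 0, 5.5]'

```text
time: 14.9
eef_pos: [0.5522, -0.1343, 0.1358]
tcp_rot: [0.974, -0.226, -0.006, -0.004]
contact_force: [-1.1, -0.1, -1.7]
opening: 0.705
```

```bash
python3 go.py .685,-.0325,.12;  python3 - <<'E'
from h import *
p,d=cams.read_camera('scene'); cv2.imwrite('pics/s5.png',cv2.resize(p[120:300,220:400,::-1],None,fx=3.3,fy=3.3,interpolation=cv2.INTER_CUBIC))
E
```

```text
t 14.9 pos [ 0.5522 -0.1343  0.1358] a -26.08 tilt z [-0.009   0.011  -0.9999] op 0.705 F [-1.1 -0.1 -1.7] q6 0.03
shift cm [  7.47 -14.97   1.57]
```

View pics/s5.png

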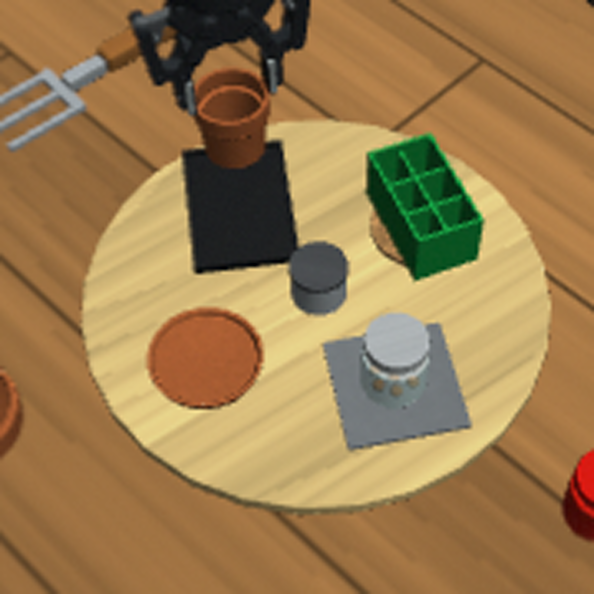

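```bash
python3 - <<'E'
from h import *
import os
for cam in ['scene','top']:
    p,d=cams.read_camera(cam); np.save(f'{cam}_d.npy',d); np.save(f'{cam}_p.npy',p)
from meas import *
for cam in C:
    for nm,c,r,f in [('saucer',(.685,-.03),.065,lambda k:(k[:,0]-k[:,2]>50)&(k[:,0]>1.9*k[:,2])),('drip',(.555,-.13),.09,lambda k:k.max(1)<45)]:
        X,k=near(cam,c,r,.028,.047); X=X[f(k)]; X=X[np.hypot(*(X[:,:2]-np.median(X[:,:2],0)).T)<.085]; e=cv2.minEnclosingCircle((X[:,:2]*1000).astype(np.float32)); r_=rect(X)
        print(cam,nm,len(X),np.round(e[0],1),round(e[1],1),'rect',np.round(r_[0],1),np.round(r_[1],1),round(r_[2],1),'mean',np.round(X.mean(0),4))
    X,k=near(cam,(.59,.094),.05,.088,.105); 
    if len(X): print(cam,'jar',np.round(X.mean(0),4),cv2.minEnclosingCircle((X[:,:2]*1000).astype(np.float32)))
E
```

```text
top saucer 735 [685.2 -32.6] 48.7 rect [684.4 -33.1] [91.3 96.3] 45.3 mean [ 0.685  -0.0325  0.0347]
top drip 229 [581.1 -94.6] 46.1 rect [582.7 -92.4] [34.1 87.8] 54.9 mean [ 0.5798 -0.0859  0.0342]
top jar [0.5901 0.0914 0.0956] ((590.6807250976562, 92.09082794189453), 25.4945011138916)
scene saucer 876 [682.1 -32.8] 51.8 rect [684.4 -34.3] [101.3  95.4] 48.2 mean [ 0.6852 -0.0325  0.0367]
scene drip 983 [ 557.7 -129.8] 78.2 rect [ 556.2 -127.3] [136.8  88.2] 52.1 mean [ 0.5608 -0.1227  0.0363]
scene jar [0.5956 0.0942 0.0971] ((593.5106811523438, 93.01210021972656), 25.83730697631836)
```

>>> send_rows --motion '[0.5, -1, 0, 0, 5.5, 1, -2, 0, 0, 5.5, 1.5, -3, 0, 0, 5.5, 1.5, -3, 0, 0, 5.5, 1.2, -2.4, 0, 0, 5.5, 0.7, -1.4, 0, 0, 5.5, 0.4, -0.8, 0, 0, 5.5, 0, 0, 0, 0, 5.5, 0, 0, 0, 0, 5.5]'

```text
time: 15.95
eef_pos: [0.6751, -0.0335, 0.1231]
tcp_rot: [0.974, -0.226, -0.014, -0.006]
contact_force: [-0.3, 0.0, -1.7]
opening: 0.706
```

```bash
python3 go.py .6845,-.0335,.063
```

```text
t 15.95 pos [ 0.6751 -0.0335  0.1231] a -26.15 tilt z [-0.0252  0.0175 -0.9995] op 0.706 F [-0.3  0.  -1.7] q6 0.25
shift cm [ 1.02 -0.39  5.98]
```

>>> send_rows --motion '[0.5, -0.2, 0, 0, 5.5, 0.5, -0.2, 0.5, 0, 5.5, 0.2, 0, 1.5, 0, 5.5, 0, 0, 1.5, 0, 5.5, 0, 0, 1, 0, 5.5, 0, 0, 0.5, 0, 5.5, 0, 0, 0.2, 0, 5.5, 0, 0, 0, 0, 5.5, 0, 0, 0, 0, 5.5]'

```text
time: 16.85
eef_pos: [0.684, -0.0367, 0.0638]
tcp_rot: [0.973, -0.228, -0.017, -0.005]
contact_force: [-0.5, -0.9, -1.8]
opening: 0.711
```

```bash
python3 go.py .6875,-.034,.063
```

```text
t 16.85 pos [ 0.684  -0.0367  0.0638] a -26.37 tilt z [-0.0303  0.018  -0.9994] op 0.711 F [-0.5 -0.9 -1.8] q6 0.25
shift cm [ 0.2  -0.4   0.07]
```

>>> send_rows --motion '[0, 0, 0.1, 0, 5.5, 0, 0, 0.1, 0, 5.5, 0, 0, 0.1, 0, 5.5, 0, 0, 0, 0, 5.5]'

```text
time: 17.25
eef_pos: [0.6852, -0.0367, 0.0637]
tcp_rot: [0.974, -0.228, -0.015, -0.005]
contact_force: [0.5, -1.1, -2.7]
opening: 0.707
```

```bash
python3 go.py .6875,-.034,.063; python3 -c "
from h import *
s=ctrl.get_state();print(np.round(s['qpos'],4))"
```

```text
t 17.25 pos [ 0.6852 -0.0367  0.0637] a -26.34 tilt z [-0.0268  0.0174 -0.9995] op 0.707 F [ 0.5 -1.1 -2.7] q6 0.25
shift cm [ 0.09 -0.34  0.07]
[-0.2057  0.4626  1.6211  0.013   1.0878  0.2479]
```

>>> send_rows --motion '[0, 0, 0.15, 0, 5.5, 0, 0, 0.15, 0, 5.5, 0, 0, 0.15, 0, 5.5, 0, 0, 0.15, 0, 5.5, 0, 0, 0.15, 0, 5.5, 0, 0, 0.15, 0, 5.5, 0, 0, 0, 0, 5.5]'

```text
time: 17.95
eef_pos: [0.6862, -0.0364, 0.0636]
tcp_rot: [0.974, -0.227, -0.015, -0.005]
contact_force: [-0.1, 0.6, -1.8]
opening: 0.712
```

```bash
python3 go.py .6875,-.034,.063
```

```text
t 17.95 pos [ 0.6862 -0.0364  0.0636] a -26.29 tilt z [-0.0263  0.017  -0.9995] op 0.712 F [-0.1  0.6 -1.8] q6 0.25
shift cm [ 0.01 -0.27  0.06]
```

>>> send_rows --motion '[0, 0, 0, 0, 6.5, 0, 0, 0, 0, 7.5, 0, 0, 0, 0, 8.54, 0, 0, 0, 0, 8.54, 0, 0, 0, 0, 8.54, 0, 0, -1, 0, 8.54, 0, 0, -2, 0, 8.54, 0, 0, -3, 0, 8.54, 0, 0, -2, 0, 8.54, 0, 0, -1, 0, 8.54, 0, 0, 0, 0, 8.54]'

```text
time: 19.05
eef_pos: [0.6894, -0.0383, 0.1583]
tcp_rot: [0.974, -0.228, -0.014, -0.005]
contact_force: [-0.2, -0.6, 0.1]
opening: 0.998
```

```bash
python3 go.py .4605,.003,.16,-23;  python3 - <<'E'
from h import *
p,d=cams.read_camera('scene'); cv2.imwrite('pics/s6.png',cv2.resize(p[120:300,220:400,::-1],None,fx=3.3,fy=3.3,interpolation=cv2.INTER_CUBIC))
E
```

```text
t 19.05 pos [ 0.6894 -0.0383  0.1583] a -26.31 tilt z [-0.0239  0.0166 -0.9996] op 0.998 F [-0.2 -0.6  0.1] q6 0.25
spin -0.058
shift cm after spin [-22.68   5.14   0.46]
shift cm [-22.34   6.44   0.44]
```

View pics/s6.png

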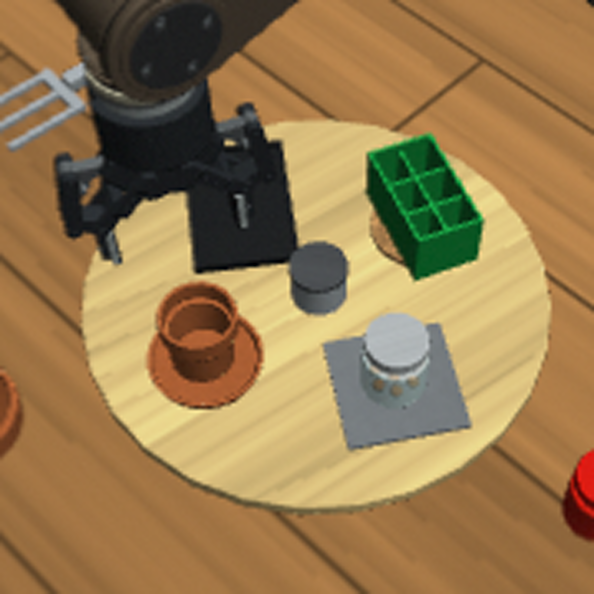

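>>> send_rows --motion '[-0.8, 0.2, -0.5, -0.055, 8.54, -2, 0.5, -0.3, 0, 8.54, -3, 0.7, 0, 0, 8.54, -3.5, 0.8, 0, 0, 8.54, -3.5, 0.8, 0, 0, 8.54, -3.2, 0.7, 0, 0, 8.54, -2.4, 0.5, 0, 0, 8.54, -1.5, 0.3, 0, 0, 8.54, -0.8, 0.2, 0, 0, 8.54, -0.5, 0.1, 0, 0, 8.54, 0, 0, 0, 0, 8.54, 0, 0, 0, 0, 8.54]'

```text
time: 20.3
eef_pos: [0.4595, 0.0036, 0.1569]
tcp_rot: [0.979, -0.2, -0.026, -0.006]
contact_force: [0.0, 0.5, 0.1]
opening: 1.0
```

```bash
python3 go.py .4605,.003,.12,-23; python3 - <<'E'
from h import *
for cam in ['scene','top']:
    p,d=cams.read_camera(cam); np.save(f'{cam}_d.npy',d); np.save(f'{cam}_p.npy',p)
from meas import *
for cam in C:
    X,k=near(cam,(.685,-.035),.05,.085,.105); print(cam,len(X))
    if len(X)<10: continue
    e=cv2.minEnclosingCircle((X[:,:2]*1000).astype(np.float32)); A=np.c_[X[:,:2]-X[:,:2].mean(0),np.ones(len(X))]; 
    X2=X[X[:,2]>.09]; A=np.c_[X2[:,:2]-X2[:,:2].mean(0),np.ones(len(X2))]
    print(cam,'pot',e,'plane',np.round(np.linalg.lstsq(A,X2[:,2],rcond=None)[0],4))
E
```

```text
t 20.3 pos [0.4595 0.0036 0.1569] a -23.07 tilt z [-0.0491  0.022  -0.9985] op 1.0 F [0.  0.5 0.1] q6 0.18
spin -0.001
shift cm after spin [0.32 0.02 3.68]
shift cm [0.32 0.02 3.68]
top 115
top pot ((682.5576171875, -35.01482009887695), 32.322784423828125) plane [0.0027 0.0103 0.0952]
scene 218
scene pot ((686.0736694335938, -34.763179779052734), 33.268798828125) plane [-0.0136  0.0075  0.0961]
```

```bash
cat >> go.py <<'E'
print('q',np.round(s['qpos'],4))
E
python3 go.py
```

```text
t 20.4 pos [0.4596 0.0036 0.157 ] a -23.07 tilt z [-0.0492  0.022  -0.9985] op 1.002 F [-0.3 -0.6 -1. ] q6 0.18
q [-0.2201 -0.1214  2.1061  0.0115  1.2097  0.1783]
```

>>> send_rows --motion '[0, 0, 0.15, 0, 8.54, 0, 0, 0.15, 0, 8.54, 0, 0, 0.15, 0, 8.54, 0, 0, 0.15, 0, 8.54, 0, 0, 0.15, 0, 8.54, 0, 0, 0.15, 0, 8.54, 0, 0, 0, 0, 8.54]'

```text
time: 21.1
eef_pos: [0.4604, 0.0034, 0.1471]
tcp_rot: [0.979, -0.2, -0.026, -0.006]
contact_force: [0.4, -0.0, -0.5]
opening: 0.996
```

```bash
python3 go.py .4605,.003,.12
```

```text
t 21.1 pos [0.4604 0.0034 0.1471] a -23.09 tilt z [-0.0493  0.0221 -0.9985] op 0.996 F [ 0.4 -0.  -0.5] q6 0.18
shift cm [0.17 0.03 2.7 ]
q [-0.2202 -0.1076  2.113   0.0116  1.1891  0.1782]
```

>>> send_rows --motion '[0, 0, -5, 0, 8.54, 0, 0, -5, 0, 8.54, 0, 0, -5, 0, 8.54, 0, 0, -5, 0, 8.54, 0, 0, 0, 0, 8.54, 0, 0, 0, 0, 8.54]'

```text
time: 21.7
eef_pos: [0.4686, -0.0007, 0.3509]
tcp_rot: [0.979, -0.2, -0.03, -0.006]
contact_force: [0.5, 0.7, -0.9]
opening: 1.002
```

```bash
python3 go.py .4605,.003,.15
```

```text
t 21.7 pos [ 0.4686 -0.0007  0.3509] a -23.09 tilt z [-0.0556  0.0235 -0.9982] op 1.002 F [ 0.5  0.7 -0.9] q6 0.18
shift cm [ 0.33 -0.03 20.11]
q [-0.2248 -0.2223  1.8404  0.0105  1.5829  0.178 ]
```

>>> send_rows --motion '[0, 0, 5, 0, 8.54, 0, 0, 5, 0, 8.54, 0, 0, 5, 0, 8.54, 0, 0, 2.5, 0, 8.54, 0, 0, 0, 0, 8.54, 0, 0, 0, 0, 8.54]'

```text
time: 22.3
eef_pos: [0.4565, 0.004, 0.1689]
tcp_rot: [0.979, -0.2, -0.031, -0.006]
contact_force: [0.5, -0.4, 0.8]
opening: 1.002
```

```bash
python3 go.py .4605,.003,.15
```

```text
t 22.3 pos [0.4565 0.004  0.1689] a -23.09 tilt z [-0.0577  0.0239 -0.998 ] op 1.002 F [ 0.5 -0.4  0.8] q6 0.18
shift cm [ 0.52 -0.07  1.86]
q [-0.2207 -0.1365  2.097   0.0113  1.2427  0.1784]
```

>>> send_rows --motion '[0.3, 0, 0.5, 0, 8.54, 0.2, 0, 1, 0, 8.54, 0, 0, 1, 0, 8.54, 0, 0, 1, 0, 8.54, 0, 0, 1, 0, 8.54, 0, 0, 0.8, 0, 8.54, 0, 0, 0.5, 0, 8.54, 0, 0, 0.3, 0, 8.54, 0, 0, 0, 0, 8.54]'

```text
time: 23.2
eef_pos: [0.4616, 0.0025, 0.1073]
tcp_rot: [0.979, -0.2, -0.026, -0.006]
contact_force: [0.3, 0.0, -0.3]
opening: 0.995
```

```bash
python3 go.py .4605,.003,.048,-23;python3 - <<'E'
from h import *
p,d=cams.read_camera('scene'); cv2.imwrite('pics/s7.png',cv2.resize(p[100:280,250:430,::-1],None,fx=3.3,fy=3.3,interpolation=cv2.INTER_CUBIC))
E
```

```text
t 23.2 pos [0.4616 0.0025 0.1073] a -23.09 tilt z [-0.049   0.0219 -0.9986] op 0.995 F [ 0.3  0.  -0.3] q6 0.18
spin -0.002
shift cm after spin [0.2  0.01 5.93]
shift cm [0.2  0.01 5.93]
q [-0.2213 -0.0517  2.1407  0.0119  1.1053  0.1761]
```

View pics/s7.png

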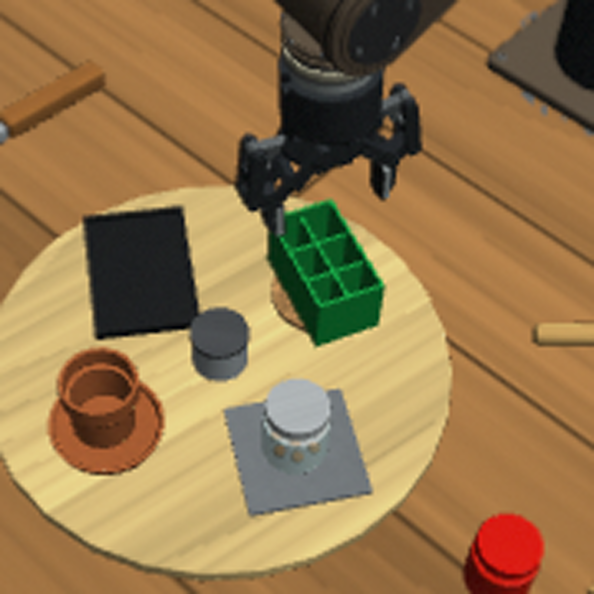

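>>> send_rows --motion '[0.1, 0, 0.5, 0, 8.54, 0.1, 0, 1, 0, 8.54, 0, 0, 1, 0, 8.54, 0, 0, 1, 0, 8.54, 0, 0, 1, 0, 8.54, 0, 0, 0.8, 0, 8.54, 0, 0, 0.4, 0, 8.54, 0, 0, 0.2, 0, 8.54, 0, 0, 0, 0, 8.54]'

```text
time: 24.15
eef_pos: [0.4607, 0.003, 0.0433]
tcp_rot: [0.979, -0.2, -0.026, -0.006]
contact_force: [0.1, 1.3, -0.5]
opening: 1.0
```

```bash
python3 go.py .4605,.003,.048,-23
```

```text
t 24.15 pos [0.4607 0.003  0.0433] a -23.09 tilt z [-0.0487  0.0218 -0.9986] op 1.0 F [ 0.1  1.3 -0.5] q6 0.17
spin -0.002
shift cm after spin [-0.05  0.01 -0.47]
shift cm [-0.05  0.01 -0.47]
q [-0.2208  0.05    2.1769  0.0129  0.967   0.1747]
```

>>> send_rows --motion '[0, 0, -0.4, 0, 8.54, 0, 0, 0, 0, 8, 0, 0, 0, 0, 5, 0, 0, 0, 0, 5, 0, 0, 0, 0, 5, 0, 0, 0, 0, 5, 0, 0, 0, 0, 5, 0, 0, 0, 0, 5]' --grip_force 30

```text
time: 24.95
eef_pos: [0.4623, 0.0026, 0.0494]
tcp_rot: [0.979, -0.2, -0.024, -0.006]
contact_force: [-0.5, -0.9, -1.0]
opening: 0.691
```

```bash
python3 go.py .4605,.003,.048,-23
```

```text
t 24.95 pos [0.4623 0.0026 0.0494] a -23.09 tilt z [-0.0451  0.021  -0.9988] op 0.691 F [-0.5 -0.9 -1. ] q6 0.17
spin -0.002
shift cm after spin [-0.18  0.04  0.15]
shift cm [-0.18  0.04  0.15]
q [-0.2208  0.0404  2.173   0.0128  0.9769  0.1748]
```

>>> send_rows --motion '[0, 0, -0.4, 0, 5, 0, 0, -0.8, 0, 5, 0, 0, -1.2, 0, 5, 0, 0, -1.2, 0, 5, 0, 0, -1.2, 0, 5, 0, 0, -1, 0, 5, 0, 0, -0.6, 0, 5, 0, 0, -0.3, 0, 5, 0, 0, 0, 0, 5]'

```text
time: 25.85
eef_pos: [0.4666, 0.0009, 0.1242]
tcp_rot: [0.98, -0.2, -0.022, -0.006]
contact_force: [-0.1, 0.1, -0.8]
opening: 0.696
```

```bash
python3 go.py .555,-.129,.115,-37.4;python3 - <<'E'
from h import *
p,d=cams.read_camera('scene'); cv2.imwrite('pics/s8.png',cv2.resize(p[100:280,250:430,::-1],None,fx=3.3,fy=3.3,interpolation=cv2.INTER_CUBIC))
for cam in ['scene','top']:
    p,d=cams.read_camera(cam); np.save(f'{cam}_d.npy',d); np.save(f'{cam}_p.npy',p)
from meas import *
for cam in C:
    X,k=near(cam,(.462,.003),.1,.145,.175); g=(k[:,1]>1.5*k[:,0])&(k[:,1]>1.5*k[:,2]); X=X[g]
    print(cam,len(X),rect(X)); A=np.c_[X[:,:2]-X[:,:2].mean(0),np.ones(len(X))]
    X2=X; print(np.linalg.lstsq(A,X2[:,2],rcond=None)[0])
    X,k=near(cam,(.555,-.13),.1,.028,.047); X=X[k.max(1)<45]; r_=rect(X); print('drip',r_)
    X,k=near(cam,(.458,.003),.07,.033,.045); m=(k[:,0]-k[:,2]>30)&(k[:,0]<190); print('coaster?',m.sum())
E
```

```text
t 25.85 pos [0.4666 0.0009 0.1242] a -23.08 tilt z [-0.0414  0.0202 -0.9989] op 0.696 F [-0.1  0.1 -0.8] q6 0.18
spin 0.25
shift cm after spin [14.94  4.95  0.22]
shift cm [13.25  8.48  0.29]
q [-0.2224 -0.0683  2.122   0.0116  1.1329  0.1753]
top 22 ((436.7077941894531, 3.9765548706054688), (91.6357192993164, 15.518912315368652), 77.42529296875)
[-0.52940208  0.1999418   0.1643438 ]
drip ((554.0639038085938, -130.25335693359375), (128.33999633789062, 88.67918395996094), 52.86225128173828)
coaster? 43
scene 506 ((473.8026123046875, 0.233154296875), (103.80426788330078, 72.82703399658203), 66.75819396972656)
[-0.01858585  0.04074251  0.15793044]
drip ((556.4255981445312, -127.56098937988281), (137.00807189941406, 88.22684478759766), 52.44042205810547)
coaster? 407
```

View pics/s8.png

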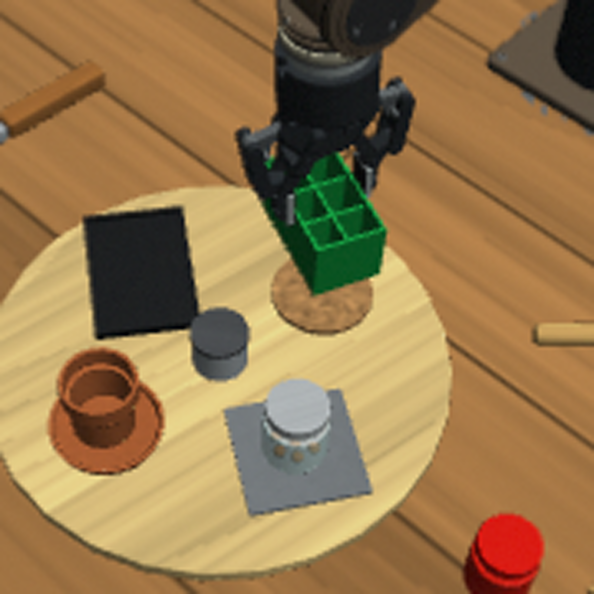

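>>> send_rows --motion '[0, 0, 0, 0.08, 5, 0, 0, 0, 0.1, 5, 0, 0, 0, 0.06, 5, 0.7, 0.2, 0, 0, 5, 1.4, 0.5, 0, 0, 5, 1.8, 0.6, 0, 0, 5, 2, 0.7, 0, 0, 5, 2, 0.7, 0, 0, 5, 2, 0.7, 0, 0, 5, 1.6, 0.5, 0, 0, 5, 1, 0.3, 0, 0, 5, 0.6, 0.2, 0, 0, 5]'

```text
time: 27.2
eef_pos: [0.548, -0.1264, 0.1104]
tcp_rot: [0.948, -0.318, -0.027, -0.002]
contact_force: [-0.0, 0.4, 0.3]
opening: 0.697
```

```bash
python3 go.py .556,-.129,.047,-37.3
```

```text
t 27.2 pos [ 0.548  -0.1264  0.1104] a -37.16 tilt z [-0.0509  0.0211 -0.9985] op 0.697 F [-0.   0.4  0.3] q6 0.24
spin 0.002
shift cm after spin [ 1.13 -0.36  6.28]
shift cm [ 1.13 -0.36  6.28]
q [-4.0660e-01  1.7210e-01  1.8986e+00 -9.0000e-04  1.1260e+00  2.4190e-01]
```

>>> send_rows --motion '[0.3, -0.1, 0.3, 0, 5, 0.4, -0.1, 0.7, 0, 5, 0.3, -0.1, 1, 0, 5, 0, 0, 1, 0, 5, 0, 0, 1, 0, 5, 0, 0, 0.6, 0, 5, 0, 0, 0.3, 0, 5, 0, 0, 0, 0, 5, 0, 0, 0, 0, 5]'

```text
time: 28.1
eef_pos: [0.5539, -0.1274, 0.0543]
tcp_rot: [0.948, -0.317, -0.03, -0.002]
contact_force: [-0.6, -0.4, -1.2]
opening: 0.692
```

```bash
python3 go.py .556,-.129,.047,-37.3;python3 - <<'E'
from h import *
p,d=cams.read_camera('scene'); cv2.imwrite('pics/s9.png',cv2.resize(p[100:280,230:410,::-1],None,fx=3.3,fy=3.3,interpolation=cv2.INTER_CUBIC))
E
```

```text
t 28.1 pos [ 0.5539 -0.1274  0.0543] a -37.03 tilt z [-0.0555  0.0234 -0.9982] op 0.692 F [-0.6 -0.4 -1.2] q6 0.24
spin 0.005
shift cm after spin [ 0.31 -0.    0.71]
shift cm [ 0.31 -0.    0.71]
q [-4.0430e-01  2.6230e-01  1.9080e+00 -4.0000e-04  1.0315e+00  2.4180e-01]
```

View pics/s9.png

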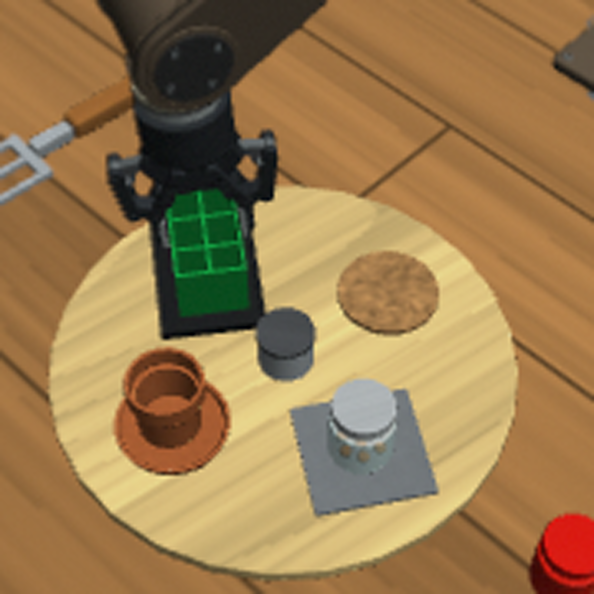

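>>> send_rows --motion '[0.1, 0, 0.3, 0, 5, 0, 0, 0.3, 0, 5, 0, 0, 0.1, 0, 5, 0, 0, 0, 0, 5]'

```text
time: 28.55
eef_pos: [0.5555, -0.1284, 0.0483]
tcp_rot: [0.948, -0.317, -0.028, -0.002]
contact_force: [-0.4, -0.2, 0.2]
opening: 0.694
```

```bash
python3 go.py .556,-.129,.047,-37.3
```

```text
t 28.55 pos [ 0.5555 -0.1284  0.0483] a -37.04 tilt z [-0.0525  0.0221 -0.9984] op 0.694 F [-0.4 -0.2  0.2] q6 0.24
spin 0.005
shift cm after spin [0.08 0.02 0.13]
shift cm [0.08 0.02 0.13]
q [-4.0490e-01  2.7270e-01  1.9079e+00 -4.0000e-04  1.0180e+00  2.4140e-01]
```

>>> send_rows --motion '[0, 0, 0.1, 0, 5, 0, 0, 0, 0, 6.5, 0, 0, 0, 0, 7.5, 0, 0, 0, 0, 8.54, 0, 0, 0, 0, 8.54, 0, 0, 0, 0, 8.54, 0, 0, -0.5, 0, 8.54, 0, 0, -1, 0, 8.54, 0, 0, -2, 0, 8.54, 0, 0, -2, 0, 8.54, 0, 0, -2, 0, 8.54, 0, 0, -1, 0, 8.54]'

```text
time: 29.75
eef_pos: [0.5599, -0.1303, 0.1375]
tcp_rot: [0.948, -0.317, -0.029, -0.002]
contact_force: [0.4, 1.0, 0.6]
opening: 1.007
```

```bash
python3 go.py .592,.0925,.15;python3 - <<'E'
from h import *
p,d=cams.read_camera('scene'); cv2.imwrite('pics/s10.png',cv2.resize(p[100:280,230:410,::-1],None,fx=3.3,fy=3.3,interpolation=cv2.INTER_CUBIC))
for cam in ['scene','top']:
    p,d=cams.read_camera(cam); np.save(f'{cam}_d.npy',d); np.save(f'{cam}_p.npy',p)
from meas import *
for cam in C:
    for r in spotter.trace('coaster',cam)[:2]:
        v,u=np.nonzero(r['mask']); P=plane(cam,np.c_[u,v],.036); e=cv2.minEnclosingCircle((P[:,:2]*1000).astype(np.float32)); print(cam,'coaster',r['conf'],np.round(e[0],1),round(e[1],1),'mean',np.round(P.mean(0),4))
    X,k=near(cam,(.59,.094),.05,.088,.105); 
    if len(X): print(cam,'jar',np.round(X.mean(0),4),cv2.minEnclosingCircle((X[:,:2]*1000).astype(np.float32)))
    X,k=near(cam,(.556,-.129),.09,.046,.11); g=(k[:,1]>1.4*k[:,0])&(k[:,1]>1.4*k[:,2]); X=X[g];print(cam,'tray',len(X),rect(X) if len(X)>5 else '')
E
```

```text
t 29.75 pos [ 0.5599 -0.1303  0.1375] a -37.03 tilt z [-0.0533  0.0222 -0.9983] op 1.007 F [0.4 1.  0.6] q6 0.24
shift cm [-10.91 -19.71  -0.93]
q [-4.0480e-01  1.6860e-01  1.8485e+00 -6.0000e-04  1.1823e+00  2.4130e-01]
top coaster 0.61 [457.    1.8] 44.4 mean [0.457  0.0019 0.036 ]
top jar [0.5902 0.0916 0.0958] ((590.4902954101562, 92.03838348388672), 25.539522171020508)
top tray 21 ((569.119384765625, -80.7115707397461), (7.953967094421387, 26.648616790771484), 58.65604782104492)
scene coaster 0.74 [460.2   2.8] 47.6 mean [0.46   0.0034 0.036 ]
scene coaster 0.74 [669.7 -56.5] 46.6 mean [ 0.6706 -0.0584  0.036 ]
scene jar [0.5956 0.0941 0.0971] ((594.7205200195312, 92.45985412597656), 25.73145866394043)
scene tray 806 ((556.9256591796875, -128.51856994628906), (107.20686340332031, 60.168846130371094), 53.17598342895508)
```

View pics/s10.png

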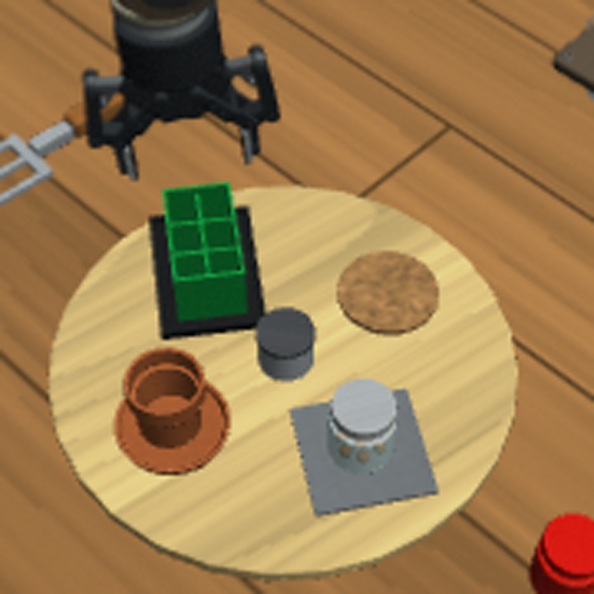

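>>> send_rows --motion '[-0.3, -0.6, -0.5, 0, 8.54, -0.7, -1.2, -0.5, 0, 8.54, -1, -1.8, 0, 0, 8.54, -1.2, -2.2, 0, 0, 8.54, -1.2, -2.2, 0, 0, 8.54, -1.2, -2.2, 0, 0, 8.54, -1.2, -2.2, 0, 0, 8.54, -1.2, -2.2, 0, 0, 8.54, -1, -1.8, 0, 0, 8.54, -0.8, -1.4, 0, 0, 8.54, -0.4, -0.8, 0, 0, 8.54, -0.2, -0.4, 0, 0, 8.54]'

```text
time: 31.2
eef_pos: [0.586, 0.1044, 0.1429]
tcp_rot: [0.948, -0.316, -0.039, -0.003]
contact_force: [-0.6, 1.0, -0.1]
opening: 1.002
```

```bash
python3 go.py .592,.0925,.044
```

```text
t 31.2 pos [0.586  0.1044 0.1429] a -36.89 tilt z [-0.0721  0.0307 -0.9969] op 1.002 F [-0.6  1.  -0.1] q6 0.62
shift cm [1.94 0.41 9.78]
q [-0.0082  0.2117  1.7885  0.0321  1.214   0.6226]
```

>>> send_rows --motion '[0.5, 0.1, 0, 0, 8.54, 0.5, 0.1, 0, 0, 8.54, 0.5, 0.1, 0, 0, 8.54, 0, 0, 0, 0, 8.54]'

```text
time: 31.6
eef_pos: [0.5969, 0.0911, 0.1413]
tcp_rot: [0.948, -0.316, -0.039, -0.003]
contact_force: [-0.3, -0.2, 0.2]
opening: 1.0
```

```bash
python3 go.py .592,.0925,.044
```

```text
t 31.6 pos [0.5969 0.0911 0.1413] a -36.93 tilt z [-0.0729  0.0299 -0.9969] op 1.0 F [-0.3 -0.2  0.2] q6 0.6
shift cm [ 0.27 -0.01  9.74]
q [-0.0292  0.2323  1.767   0.0296  1.2163  0.6033]
```

>>> send_rows --motion '[0, -5, 0, 0, 8.54, 0, -5, 0, 0, 8.54, 0, -5, 0, 0, 8.54, 0, 0, 0, 0, 8.54, 0, 0, 0, 0, 8.54]'

```text
time: 32.1
eef_pos: [0.6892, 0.2091, 0.1337]
tcp_rot: [0.946, -0.321, -0.042, -0.001]
contact_force: [0.1, -0.8, 1.0]
opening: 1.001
```

```bash
python3 go.py .592,.0925,.14
```

```text
t 32.1 pos [0.6892 0.2091 0.1337] a -37.49 tilt z [-0.0792  0.0291 -0.9964] op 1.001 F [ 0.1 -0.8  1. ] q6 0.78
shift cm [-0.66 15.18 -0.19]
q [0.1387 0.4821 1.4577 0.0415 1.2765 0.7785]
```

>>> send_rows --motion '[0, 5, 0, 0, 8.54, 0, 5, 0, 0, 8.54, 0, 5, 0, 0, 8.54, 0, 0, 0, 0, 8.54, 0, 0, 0, 0, 8.54]'

```text
time: 32.6
eef_pos: [0.592, 0.0832, 0.1336]
tcp_rot: [0.945, -0.323, -0.045, 0.0]
contact_force: [-0.4, -0.2, 0.1]
opening: 0.999
```

```bash
python3 go.py .592,.0925,.14
```

```text
t 32.6 pos [0.592  0.0832 0.1336] a -37.76 tilt z [-0.0855  0.0283 -0.9959] op 0.999 F [-0.4 -0.2  0.1] q6 0.61
shift cm [-0.63 -0.71 -0.62]
q [-0.0415  0.236   1.7783  0.0264  1.2141  0.6059]
```

>>> send_rows --motion '[0, 0, 0, -0.137, 8.54, 0, 0, 0, -0.137, 8.54, 0, 0, 0, -0.137, 8.54, 0, 0, 0, -0.137, 8.54, 0, 0, 0, -0.137, 8.54, 0, 0, 0, -0.137, 8.54, 0, 0, 0, -0.137, 8.54, 0, 0, 0, -0.137, 8.54, 0, 0, 0, -0.137, 8.54, 0, 0, 0, -0.137, 8.54, 0, 0, 0, -0.137, 8.54, 0, 0, 0, -0.137, 8.54]'

```text
time: 33.8
eef_pos: [0.5992, 0.084, 0.1413]
tcp_rot: [0.864, 0.502, -0.023, -0.03]
contact_force: [0.6, -0.0, -0.1]
opening: 0.999
```

```bash
python3 go.py .592,.0925,.11,72
```

```text
t 33.8 pos [0.5992 0.084  0.1413] a 60.37 tilt z [-0.07    0.029  -0.9971] op 0.999 F [ 0.6 -0.  -0.1] q6 -1.1
spin -0.203
shift cm after spin [ 0.61 -0.71  3.19]
shift cm [ 0.41 -0.81  3.2 ]
q [-0.0403  0.2336  1.7653  0.0279  1.214  -1.1044]
```

>>> send_rows --motion '[0, 0, 0, -0.1, 8.54, 0, 0, 0, -0.09, 8.54, 0, 0, 0, 0.02, 8.54, 0, 0, 0, -0.02, 8.54, 0, 0, 0, 0.02, 8.54, 0, 0, 0, -0.02, 8.54, 0, 0, 0, 0.02, 8.54, 0, 0, 0, -0.02, 8.54, 0, 0, 0, 0.02, 8.54, 0, 0, 0, -0.02, 8.54, 0, 0, 0, 0.02, 8.54, 0, 0, 0, -0.02, 8.54]'

```text
time: 35.0
eef_pos: [0.602, 0.0851, 0.1439]
tcp_rot: [0.811, 0.584, -0.018, -0.031]
contact_force: [-0.3, -0.5, 0.4]
opening: 0.996
```

```bash
python3 go.py .592,.0925,.11,72
```

```text
t 35.0 pos [0.602  0.0851 0.1439] a 71.45 tilt z [-0.0648  0.0292 -0.9975] op 0.996 F [-0.3 -0.5  0.4] q6 -1.3
spin -0.01
shift cm after spin [ 0.37 -0.94  3.46]
shift cm [ 0.36 -0.94  3.46]
q [-0.0386  0.234   1.7597  0.0284  1.2139 -1.2966]
```

>>> send_rows --motion '[0.1, -0.3, 0, 0, 8.54, 0.2, -0.4, 0.3, 0, 8.54, 0, -0.2, 0.7, 0, 8.54, 0, 0, 1, 0, 8.54, 0, 0, 1, 0, 8.54, 0, 0, 1, 0, 8.54, 0, 0, 1, 0, 8.54, 0, 0, 1, 0, 8.54, 0, 0, 0.7, 0, 8.54, 0, 0, 0.3, 0, 8.54, 0, 0, 0, 0, 8.54]'

```text
time: 36.1
eef_pos: [0.587, 0.0935, 0.0662]
tcp_rot: [0.811, 0.584, -0.019, -0.032]
contact_force: [0.2, -0.5, -0.6]
opening: 1.001
```

```bash
python3 go.py .592,.0925,.044,72
```

```text
t 36.1 pos [0.587  0.0935 0.0662] a 71.48 tilt z [-0.069   0.0293 -0.9972] op 1.001 F [ 0.2 -0.5 -0.6] q6 -1.29
spin -0.009
shift cm after spin [0.04 0.67 2.17]
shift cm [0.05 0.67 2.17]
q [-0.0254  0.3002  1.8353  0.0313  1.0761 -1.2891]
```

>>> send_rows --motion '[0, 0.3, 0.2, 0, 8.54, 0, 0.4, 0.5, 0, 8.54, 0, 0, 0.7, 0, 8.54, 0, 0, 0.5, 0, 8.54, 0, 0, 0.2, 0, 8.54, 0, 0, 0, 0, 8.54]'

```text
time: 36.7
eef_pos: [0.5942, 0.0916, 0.0442]
tcp_rot: [0.811, 0.584, -0.018, -0.031]
contact_force: [-0.1, -0.7, 0.3]
opening: 1.001
```

```bash
python3 go.py .592,.0925,.044,72; python3 - <<'E'
from h import *
p,d=cams.read_camera('scene'); cv2.imwrite('pics/s11.png',cv2.resize(p[100:280,230:410,::-1],None,fx=3.3,fy=3.3,interpolation=cv2.INTER_CUBIC))
E
```

```text
t 36.7 pos [0.5942 0.0916 0.0442] a 71.47 tilt z [-0.066   0.0292 -0.9974] op 1.001 F [-0.1 -0.7  0.3] q6 -1.29
spin -0.009
shift cm after spin [ 0.02 -0.23  0.04]
shift cm [ 0.01 -0.23  0.04]
q [-0.0283  0.3418  1.8281  0.0317  1.0387 -1.293 ]
```

View pics/s11.png

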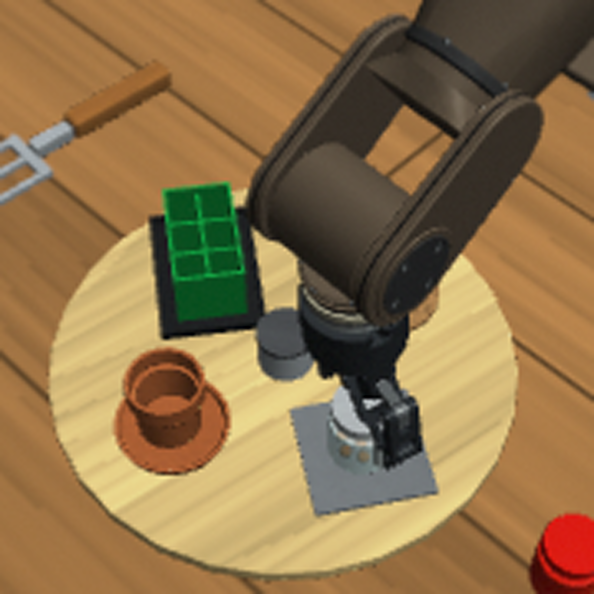

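>>> send_rows --motion '[0, 0, 0, 0, 6.5, 0, 0, 0, 0, 4.5, 0, 0, 0, 0, 4.5, 0, 0, 0, 0, 4.5, 0, 0, 0, 0, 4.5, 0, 0, 0, 0, 4.5, 0, 0, 0, 0, 4.5, 0, 0, 0, 0, 4.5]' --grip_force 40

```text
time: 37.55
eef_pos: [0.5949, 0.0916, 0.0454]
tcp_rot: [0.811, 0.584, -0.017, -0.03]
contact_force: [0.6, -0.4, 0.7]
opening: 0.605
```

>>> send_rows --motion '[0, 0, -0.4, 0, 4.5, 0, 0, -0.8, 0, 4.5, 0, 0, -1, 0, 4.5, 0, 0, -1, 0, 4.5, 0, 0, -1, 0, 4.5, 0, 0, -1, 0, 4.5, 0, 0, -0.6, 0, 4.5, 0, 0, -0.3, 0, 4.5, 0, 0, 0, 0, 4.5]'

```text
time: 38.45
eef_pos: [0.5995, 0.0898, 0.1128]
tcp_rot: [0.811, 0.584, -0.017, -0.03]
contact_force: [0.4, 0.1, -0.8]
opening: 0.598
```

```bash
python3 go.py .4595,.002,.105,72
```

```text
t 38.45 pos [0.5995 0.0898 0.1128] a 71.48 tilt z [-0.0621  0.029  -0.9977] op 0.598 F [ 0.4  0.1 -0.8] q6 -1.29
spin -0.009
shift cm after spin [-12.68 -10.53   1.4 ]
shift cm [-12.77 -10.41   1.4 ]
q [-0.031   0.2622  1.7867  0.0295  1.1559 -1.2917]
```

>>> send_rows --motion '[-0.4, -0.3, 0, 0, 4.5, -0.8, -0.6, 0, 0, 4.5, -1.1, -0.9, 0, 0, 4.5, -1.2, -1, 0, 0, 4.5, -1.2, -1, 0, 0, 4.5, -1.2, -1, 0, 0, 4.5, -1.2, -1, 0, 0, 4.5, -1.2, -1, 0, 0, 4.5, -1.2, -1, 0, 0, 4.5, -1, -0.8, 0, 0, 4.5, -0.8, -0.6, 0, 0, 4.5, -0.4, -0.4, 0, 0, 4.5]'

```text
time: 39.65
eef_pos: [0.4558, 0.004, 0.1124]
tcp_rot: [0.811, 0.584, -0.023, -0.034]
contact_force: [-0.2, 0.2, -2.1]
opening: 0.603
```

```bash
python3 go.py .4605,.002,.0475,72; python3 - <<'E'
from h import *
p,d=cams.read_camera('scene'); cv2.imwrite('pics/s12.png',cv2.resize(p[100:280,230:410,::-1],None,fx=3.3,fy=3.3,interpolation=cv2.INTER_CUBIC))
E
```

```text
t 39.65 pos [0.4558 0.004  0.1124] a 71.48 tilt z [-0.0768  0.0295 -0.9966] op 0.603 F [-0.2  0.2 -2.1] q6 -1.48
spin -0.009
shift cm after spin [-0.06  1.04  6.43]
shift cm [-0.06  1.04  6.43]
q [-0.2219 -0.054   2.1336  0.0131  1.1436 -1.4755]
```

View pics/s12.png

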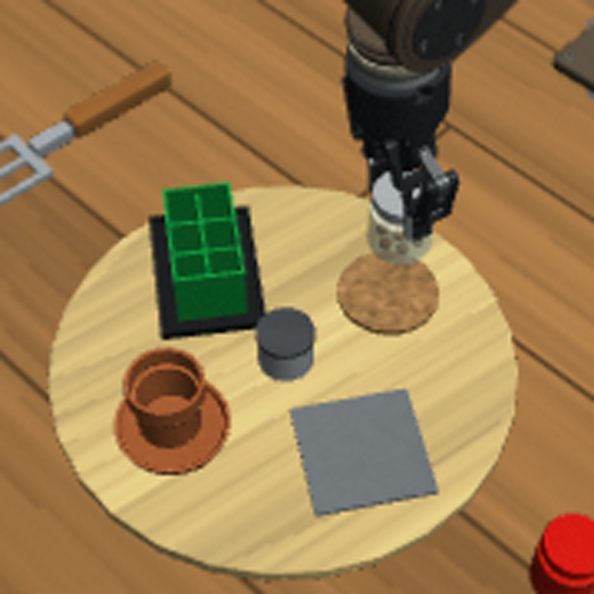

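>>> send_rows --motion '[0, 0.3, 0.3, 0, 4.5, 0, 0.4, 0.7, 0, 4.5, 0, 0.2, 1, 0, 4.5, 0, 0, 1, 0, 4.5, 0, 0, 1, 0, 4.5, 0, 0, 0.8, 0, 4.5, 0, 0, 0.4, 0, 4.5, 0, 0, 0.2, 0, 4.5, 0, 0, 0, 0, 4.5]'

```text
time: 40.6
eef_pos: [0.4603, 0.0034, 0.0514]
tcp_rot: [0.811, 0.584, -0.023, -0.036]
contact_force: [-0.3, 0.2, -1.7]
opening: 0.602
```

```bash
python3 go.py .4605,.002,.0475,72
```

```text
t 40.6 pos [0.4603 0.0034 0.0514] a 71.53 tilt z [-0.0797  0.0305 -0.9964] op 0.602 F [-0.3  0.2 -1.7] q6 -1.48
spin -0.008
shift cm after spin [-0.13  0.1   0.38]
shift cm [-0.13  0.1   0.38]
q [-0.2211  0.0547  2.155   0.0144  1.0165 -1.4779]
```

>>> send_rows --motion '[-0.1, 0.1, 0.2, 0, 4.5, 0, 0, 0.2, 0, 4.5, 0, 0, 0, 0, 4.5]'

```text
time: 40.9
eef_pos: [0.4615, 0.0019, 0.048]
tcp_rot: [0.811, 0.584, -0.023, -0.035]
contact_force: [0.4, -0.8, -2.0]
opening: 0.604
```

```bash
python3 go.py .4605,.002,.0475,72
```

```text
t 40.9 pos [0.4615 0.0019 0.048 ] a 71.54 tilt z [-0.0774  0.0299 -0.9965] op 0.604 F [ 0.4 -0.8 -2. ] q6 -1.48
spin -0.008
shift cm after spin [-0.03 -0.1   0.06]
shift cm [-0.03 -0.1   0.06]
q [-0.2235  0.0619  2.1549  0.0142  1.0071 -1.4803]
```

Within 0.6 mm of contact: release and lift slowly.

>>> send_rows --motion '[0, 0, 0.1, 0, 4.5, 0, 0, 0, 0, 6, 0, 0, 0, 0, 7, 0, 0, 0, 0, 8.54, 0, 0, 0, 0, 8.54, 0, 0, 0, 0, 8.54, 0, 0, -0.5, 0, 8.54, 0, 0, -1, 0, 8.54, 0, 0, -1.5, 0, 8.54, 0, 0, -1.5, 0, 8.54, 0, 0, -1.5, 0, 8.54, 0, 0, -1.5, 0, 8.54]'

```text
time: 42.1
eef_pos: [0.4677, -0.0004, 0.1274]
tcp_rot: [0.811, 0.584, -0.023, -0.035]
contact_force: [0.2, -0.1, 0.4]
opening: 1.0
```

>>> send_rows --motion '[0, 0, -1.5, -0.1, 8.54, 0, 0, -1.5, -0.1, 8.54, 0, 0, -1, -0.1, 8.54, 0, 0, 0, 0, 8.54]'

```text
time: 42.5
eef_pos: [0.4733, -0.0022, 0.1754]
tcp_rot: [0.71, 0.703, -0.014, -0.034]
contact_force: [-0.9, -0.0, 0.0]
opening: 1.003
```

```bash
python3 - <<'E'
from h import *
for cam in ['scene','top']:
    p,d=cams.read_camera(cam); np.save(f'{cam}_d.npy',d); np.save(f'{cam}_p.npy',p)
    cv2.imwrite(f'pics/f_{cam}.png',p[:,:,::-1])
cv2.imwrite('pics/s13.png',cv2.resize(cv2.imread('pics/f_scene.png')[100:280,230:410],None,fx=3.3,fy=3.3,interpolation=cv2.INTER_CUBIC))
from meas import *
for cam in C:
    X,k=near(cam,(.459,.002),.05,.088,.105)
    if len(X)>5: print(cam,'jar',np.round(X.mean(0),4),cv2.minEnclosingCircle((X[:,:2]*1000).astype(np.float32)))
    for r in spotter.trace('coaster',cam)[:1]:
        v,u=np.nonzero(r['mask']); P=plane(cam,np.c_[u,v],.036); e=cv2.minEnclosingCircle((P[:,:2]*1000).astype(np.float32)); print(cam,'coaster',r['conf'],np.round(e[0],1),round(e[1],1))
    X,_=C[cam]; m=(X[:,0]>.33)&(X[:,0]<.7)&(X[:,1]<-.31)&(X[:,1]>-.43)&(X[:,2]>.015)&(X[:,2]<.04)
    r_=rect(X[m]); print(cam,'handle+neck',r_)
    # principal axis
    Y=X[m][:,:2]; w,V=np.linalg.eigh(np.cov((Y-Y.mean(0)).T)); print('yaw',np.degrees(np.arctan2(V[1,1],V[0,1])), Y.mean(0))
    # steel vs wood colors
E
python3 go.py .498,-.371,.15,90
```

```text
top jar [0.4485 0.0057 0.0976] ((455.95184326171875, 2.890713691711426), 24.473474502563477)
top handle+neck ((475.30224609375, -371.2675476074219), (23.655105590820312, 161.77027893066406), 85.6259994506836)
yaw 174.99869092213729 [ 0.46556651 -0.36998279]
scene jar [0.4639 0.0055 0.0989] ((463.0655517578125, 2.194920778274536), 26.90142250061035)
scene coaster 0.82 [461.9   2.6] 45.6
scene handle+neck ((478.8918151855469, -370.2010192871094), (27.266353607177734, 163.24371337890625), 83.8894271850586)
yaw 174.29282635213738 [ 0.47348805 -0.36703489]
t 42.7 pos [ 0.4715 -0.0018  0.1723] a 89.21 tilt z [-0.0733  0.029  -0.9969] op 0.999 F [ 0.3  0.3 -0.2] q6 -1.79
spin -0.014
shift cm after spin [-36.97   2.73   0.99]
shift cm [-36.93   3.23   0.96]
q [-0.2264 -0.0924  2.0512  0.0124  1.2609 -1.7888]
```

View pics/s13.png

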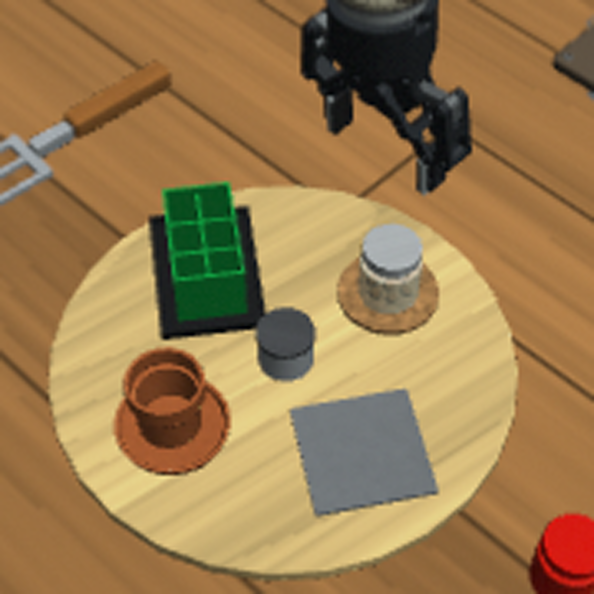

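```bash
python3 go.py .4975,-.3726,.15,84.7
```

```text
t 42.7 pos [ 0.4715 -0.0018  0.1723] a 89.21 tilt z [-0.0733  0.029  -0.9969] op 0.999 F [ 0.3  0.3 -0.2] q6 -1.79
spin 0.079
shift cm after spin [-36.73   6.09   0.75]
shift cm [-37.09   3.19   0.95]
q [-0.2264 -0.0924  2.0512  0.0124  1.2609 -1.7888]
```

>>> send_rows --motion '[0, 0, 0, 0.078, 8.54, -4.9, 0.8, 0, 0, 8.54, -4.9, 0.8, 0, 0, 8.54, -4.9, 0.8, 0, 0, 8.54, -4.9, 0.8, 0, 0, 8.54, -4.9, 0.8, 0, 0, 8.54, -4.9, 0.8, 0, 0, 8.54, -4.9, 0.8, 0, 0, 8.54, 0, 0, 0, 0, 8.54, 0, 0, 0, 0, 8.54]'

```text
time: 43.7
eef_pos: [0.4892, -0.3529, 0.1474]
tcp_rot: [0.741, 0.67, -0.019, -0.044]
contact_force: [-0.0, 0.9, 0.4]
opening: 1.002
```

```bash
python3 go.py .4975,-.3726,.1,84.7
```

```text
t 43.7 pos [ 0.4892 -0.3529  0.1474] a 84.16 tilt z [-0.0873  0.0403 -0.9954] op 1.002 F [-0.   0.9  0.4] q6 -2.24
spin -0.009
shift cm after spin [-2.03  1.43  4.57]
shift cm [-2.02  1.45  4.57]
q [-0.778   0.2407  1.7459 -0.0344  1.2459 -2.2359]
```

>>> send_rows --motion '[0, 0, 0, 0.12, 8.54, 0, 0, 0, 0.12, 8.54, 0, 0, 0, 0.12, 8.54, 0, 0, 0, -0.12, 8.54, 0, 0, 0, -0.12, 8.54, 0, 0, 0, -0.12, 8.54, 0, 0, 0, -0.12, 8.54, 0, 0, 0, -0.12, 8.54, 0, 0, 0, -0.12, 8.54, 0, 0, 0, 0.12, 8.54, 0, 0, 0, 0.12, 8.54, 0, 0, 0, 0.12, 8.54]'

```text
time: 44.9
eef_pos: [0.4868, -0.3294, 0.1399]
tcp_rot: [0.736, 0.675, -0.019, -0.054]
contact_force: [-0.3, -0.2, 0.4]
opening: 1.003
```

```bash
python3 go.py .4975,-.3726,.1,84.7
```

```text
t 44.9 pos [ 0.4868 -0.3294  0.1399] a 84.88 tilt z [-0.1011  0.0542 -0.9934] op 1.003 F [-0.3 -0.2  0.4] q6 -2.23
spin 0.003
shift cm after spin [-4.38  1.86  3.62]
shift cm [-4.38  1.84  3.62]
q [-0.7534  0.2278  1.777  -0.0312  1.248  -2.2257]
```

>>> send_rows --motion '[-0.8, 0.4, 0, 0, 6, -1, 0.4, 0, 0, 6, -1, 0.4, 0, 0, 6, -0.8, 0.3, 0, 0, 6, -0.4, 0.2, 0, 0, 6, 0, 0, 0.4, 0, 6, 0, 0, 0.8, 0, 6, 0, 0, 1, 0, 6, 0, 0, 1, 0, 6, 0, 0, 0.8, 0, 6, 0, 0, 0.4, 0, 6, 0, 0, 0, 0, 6]'

```text
time: 46.1
eef_pos: [0.4952, -0.3665, 0.0853]
tcp_rot: [0.733, 0.678, -0.019, -0.058]
contact_force: [-0.9, -0.1, 0.2]
opening: 0.702
```

```bash
python3 go.py .4975,-.3726,.05,84.7; python3 - <<'E'
from h import *
p,d=cams.read_camera('top'); cv2.imwrite('pics/t1.png',cv2.resize(p[160:300,380:520,::-1],None,fx=4,fy=4,interpolation=cv2.INTER_CUBIC))
E
```

```text
t 46.1 pos [ 0.4952 -0.3665  0.0853] a 85.41 tilt z [-0.1057  0.0586 -0.9927] op 0.702 F [-0.9 -0.1  0.2] q6 -2.26
spin 0.012
shift cm after spin [-0.77  0.67  3.44]
shift cm [-0.77  0.66  3.44]
q [-0.7865  0.3508  1.7326 -0.0362  1.1749 -2.2641]
```

View pics/t1.png

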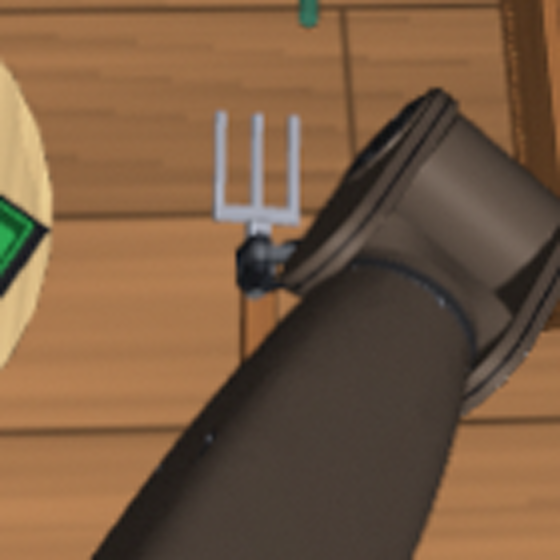

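```bash
python3 go.py .4975,-.3726,.008,84.7
```

```text
t 46.15 pos [ 0.4953 -0.3666  0.0856] a 85.41 tilt z [-0.1054  0.0583 -0.9927] op 0.707 F [-0.3  0.9  0.7] q6 -2.26
spin 0.012
shift cm after spin [-0.97  1.12  7.65]
shift cm [-0.97  1.11  7.65]
q [-0.7865  0.3505  1.7323 -0.0362  1.1751 -2.2641]
```

>>> send_rows --motion '[-0.3, 0.3, 0.2, 0, 6, -0.4, 0.4, 0.5, 0.01, 6, -0.2, 0.3, 0.9, 0, 6, 0, 0, 1, 0, 6, 0, 0, 1, 0, 6, 0, 0, 1, 0, 6, 0, 0, 0.6, 0, 6, 0, 0, 0.4, 0, 6, 0, 0, 0.2, 0, 6, 0, 0, 0, 0, 6]'

```text
time: 47.15
eef_pos: [0.499, -0.3738, 0.0214]
tcp_rot: [0.736, 0.674, -0.019, -0.057]
contact_force: [0.0, -0.3, -0.6]
opening: 0.699
```

```bash
python3 go.py .4975,-.3726,.008,84.7
```

```text
t 47.15 pos [ 0.499  -0.3738  0.0214] a 84.8 tilt z [-0.1049  0.0579 -0.9928] op 0.699 F [ 0.  -0.3 -0.6] q6 -2.25
spin 0.002
shift cm after spin [ 0.04 -0.01  1.35]
shift cm [ 0.04 -0.01  1.35]
q [-0.7904  0.4474  1.7358 -0.0385  1.0739 -2.2527]
```

>>> send_rows --motion '[0, 0, 0.4, 0, 6, 0, 0, 0.6, 0, 6, 0, 0, 0.4, 0, 6, 0, 0, 0.2, 0, 6, 0, 0, 0, 0, 6]'

```text
time: 47.65
eef_pos: [0.4979, -0.3735, 0.0054]
tcp_rot: [0.736, 0.674, -0.019, -0.056]
contact_force: [-0.4, -0.4, 0.4]
opening: 0.702
```

```bash
python3 go.py .4975,-.3726,.004,84.7; python3 - <<'E'
from h import *
p,d=cams.read_camera('scene'); cv2.imwrite('pics/s14.png',cv2.resize(p[80:220,180:340,::-1],None,fx=4,fy=4,interpolation=cv2.INTER_CUBIC))
E
```

```text
t 47.65 pos [ 0.4979 -0.3735  0.0054] a 84.81 tilt z [-0.1032  0.0561 -0.9931] op 0.702 F [-0.4 -0.4  0.4] q6 -2.25
spin 0.002
shift cm after spin [ 0.07 -0.04  0.15]
shift cm [ 0.07 -0.04  0.15]
q [-0.7912  0.4667  1.7433 -0.0393  1.0447 -2.2522]
```

View pics/s14.png

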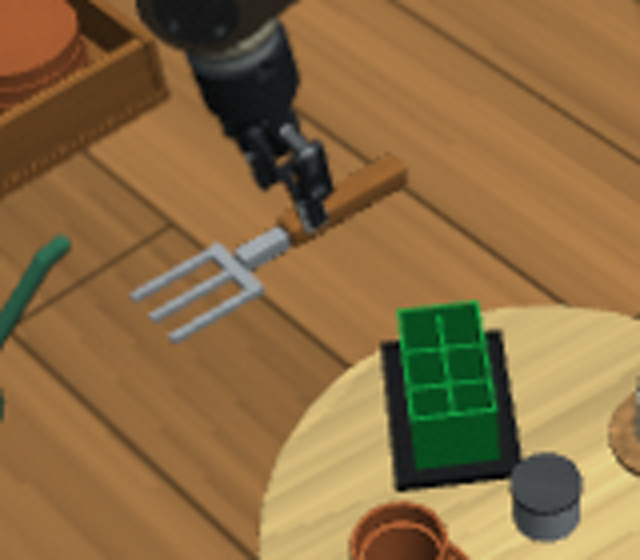

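>>> send_rows --motion '[0, 0, 0, 0, 4, 0, 0, 0, 0, 1, 0, 0, 0, 0, 1, 0, 0, 0, 0, 1, 0, 0, 0, 0, 1, 0, 0, 0, 0, 1, 0, 0, 0, 0, 1, 0, 0, 0, 0, 1, 0, 0, 0, 0, 1]' --grip_force 70

```text
time: 48.6
eef_pos: [0.4986, -0.3741, 0.0065]
tcp_rot: [0.736, 0.674, -0.019, -0.055]
contact_force: [0.0, 0.6, 0.2]
opening: 0.116
```

>>> send_rows --motion '[0, 0, -0.4, 0, 1, 0, 0, -0.8, 0, 1, 0, 0, -1, 0, 1, 0, 0, -1, 0, 1, 0, 0, -1, 0, 1, 0, 0, -1, 0, 1, 0, 0, -0.6, 0, 1, 0, 0, -0.2, 0, 1, 0, 0, 0, 0, 1]'

```text
time: 49.5
eef_pos: [0.5063, -0.3786, 0.0739]
tcp_rot: [0.736, 0.674, -0.019, -0.053]
contact_force: [0.2, 0.6, -0.6]
opening: 0.116
```

```bash
python3 go.py .48,.393,.16,67.7; python3 - <<'E'
from h import *
p,d=cams.read_camera('scene'); cv2.imwrite('pics/s15.png',cv2.resize(p[80:220,180:340,::-1],None,fx=4,fy=4,interpolation=cv2.INTER_CUBIC))
E
```

```text
t 49.5 pos [ 0.5063 -0.3786  0.0739] a 84.83 tilt z [-0.0988  0.0517 -0.9938] op 0.116 F [ 0.2  0.6 -0.6] q6 -2.25
spin 0.299
shift cm after spin [ 70.7  -32.12  -2.29]
shift cm [ 76.91 -10.07  -4.3 ]
q [-0.7876  0.3909  1.702  -0.0367  1.1556 -2.2538]
```

View pics/s15.png

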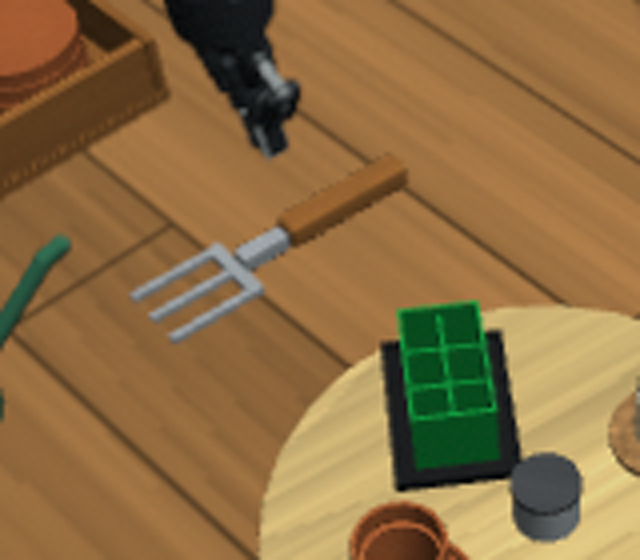

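```bash
python3 - <<'E'
from h import *
for X in [[.4979,-.3735,.0054],[.4979+.003,-.3735+.03,.01],[.4979-.003,-.3735-.03,.01],[.4975,-.3726,.024],[.4975,-.3726,.0]]:
    print(X,(proj('scene',X)[0]-[180,80])*4)
s=ctrl.get_state();M=R.from_quat(s['tcp_rot']).as_matrix();e=s['eef_pos']
print(np.round(M,3), 'now tip',(proj('scene',e)[0]-[180,80])*4)
p,d=cams.read_camera('top'); cv2.imwrite('pics/t2.png',cv2.resize(p[160:300,380:520,::-1],None,fx=4,fy=4,interpolation=cv2.INTER_CUBIC))
print((proj('top',e)[0]-[380,160])*4,(proj('top',[.4975,-.3726,.024])[0]-[380,160])*4)
E
```

```text
[0.4979, -0.3735, 0.0054] [299.51186598 229.49561266]
[0.5009, -0.3435, 0.01] [319.58417647 245.64766469]
[0.4949, -0.40349999999999997, 0.01] [278.42893149 205.82800008]
[0.4975, -0.3726, 0.024] [297.62301722 213.58471113]
[0.4975, -0.3726, 0.0] [301.42753314 234.42727559]
[[ 0.09   0.991 -0.099]
 [ 0.995 -0.085  0.052]
 [ 0.043 -0.103 -0.994]] now tip [276.10375257 170.21716415]
[287.83409767 277.70154136] [259.37177194 295.11117245]
```

View pics/t2.png

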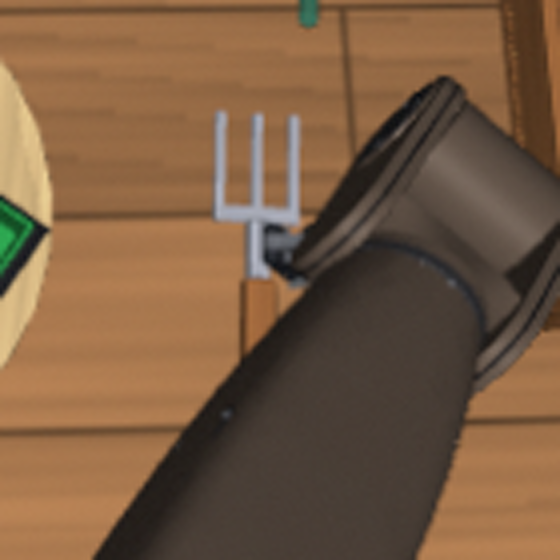

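```bash
python3 - <<'E'
from h import *
p,d=cams.read_camera('scene')
cv2.imwrite('pics/s16.png',cv2.resize(p[80:140,210:280,::-1],None,fx=9,fy=9,interpolation=cv2.INTER_CUBIC))
s=ctrl.get_state();M=R.from_quat(s['tcp_rot']).as_matrix();e=s['eef_pos']
X,uv=cloud('scene',d); k=p[uv[:,1],uv[:,0]].astype(int)
L=(X-e)@M
m=(abs(L[:,0])<.08)&(abs(L[:,1])<.05)&(L[:,2]>-.1)&(L[:,2]<.04)&(X[:,2]>.035)
T=L[m]*1000; U=uv[m]; o=np.argsort(-T[:,2]); print(np.c_[np.round(T[o]),U[o]][:40])
E
```

```text
[[ 11.  -0. -28. 249. 118.]
 [ -7.   6. -29. 244. 116.]
 [  9.  10. -29. 246. 119.]
 [ 12.   8. -30. 247. 119.]
 [  5.  10. -32. 245. 118.]
 [ 11.   6. -32. 247. 118.]
 [ 15.  -3. -33. 250. 117.]
 [ -5.  10. -34. 243. 116.]
 [ 10.   9. -34. 246. 118.]
 [ 14.   0. -35. 249. 117.]
 [ -7.   8. -35. 243. 115.]
 [ 16.   5. -35. 248. 118.]
 [ -7.  11. -37. 242. 115.]
 [ 10. -11. -37. 251. 114.]
 [ 12.   5. -37. 247. 117.]
 [ 10.   8. -37. 246. 117.]
 [ -8.   7. -38. 243. 114.]
 [ 19.  -6. -38. 251. 116.]
 [ 15.  -8. -38. 251. 115.]
 [ 15.  -1. -39. 249. 116.]
 [ 10.  11. -40. 245. 117.]
 [ 12.  -3. -40. 249. 115.]
 [ 19.  -2. -41. 250. 116.]
 [ 12.   7. -42. 246. 116.]
 [-11.  11. -42. 241. 113.]
 [ -4.  11. -43. 242. 114.]
 [ 21.   6. -43. 248. 117.]
 [ 19.  -4. -43. 250. 115.]
 [ 18.   4. -44. 248. 116.]
 [ 13.  11. -45. 245. 116.]
 [ -5.  10. -46. 242. 113.]
 [  8.  11. -47. 244. 115.]
 [ 19.   7. -47. 247. 116.]
 [ 19.  -5. -47. 250. 114.]
 [ 13.   7. -47. 246. 115.]
 [ 19.   3. -48. 248. 115.]
 [  9. -12. -48. 250. 111.]
 [ 19.  -1. -50. 249. 114.]
 [ -4.   9. -50. 242. 112.]
 [ -6.  11. -50. 241. 112.]]
```

View pics/s16.png

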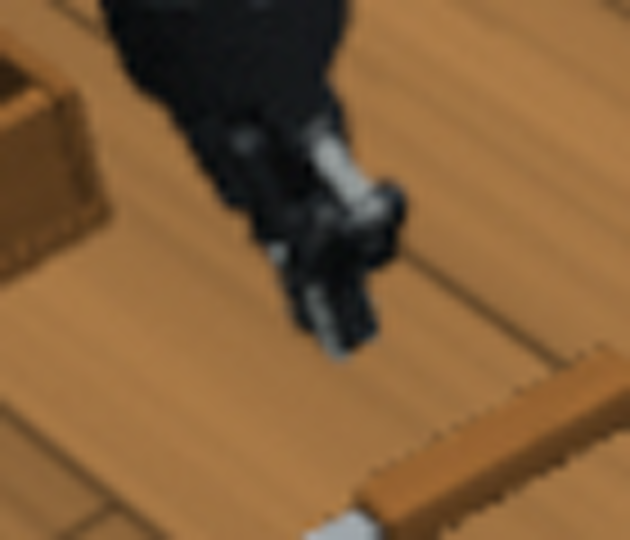

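```bash
python3 - <<'E'
from h import *
s=ctrl.get_state();M=R.from_quat(s['tcp_rot']).as_matrix();e=s['eef_pos']
for o in [0,.01,.02,.03]:
    print(o,proj('scene',e-M[:,2]*o), proj('scene',e-M[:,2]*o+M[:,1]*.011),proj('scene',e-M[:,2]*o-M[:,1]*.011))
c=K('scene')['xyz'];print(np.linalg.norm(c-e))
E
```

```text
0 [[249.23756911 122.74827842]] [[246.4388975  124.57415768]] [[252.0219359  120.93247604]]
0.01 [[248.43719475 120.48009858]] [[245.61769325 122.31201699]] [[251.24218818 118.65837558]]
0.02 [[247.62636222 118.18187478]] [[244.78573075 120.01982208]] [[250.45227818 116.35424338]]
0.03 [[246.80487354 115.85302897]] [[243.94280575 117.6969928 ]] [[249.65201403 114.01950347]]
1.281399645597177
```

>>> send_rows --motion '[0, 0, 0, 0, 6, 0, 0, 0, 0, 6, 0, 0, 0.4, 0, 6, 0, 0, 0.8, 0, 6, 0, 0, 1, 0, 6, 0, 0, 1, 0, 6, 0, 0, 1, 0, 6, 0, 0, 1, 0, 6, 0, 0, 0.6, 0, 6, 0, 0, 0.4, 0, 6, 0, 0, 0, 0, 6]'

```text
time: 50.75
eef_pos: [0.4965, -0.3721, 0.0013]
tcp_rot: [0.736, 0.674, -0.019, -0.058]
contact_force: [-0.1, -0.3, -0.8]
opening: 0.704
```

```bash
python3 go.py .4975,-.3735,-.012,84.7
```

```text
t 50.75 pos [ 0.4965 -0.3721  0.0013] a 84.8 tilt z [-0.1058  0.0588 -0.9926] op 0.704 F [-0.1 -0.3 -0.8] q6 -2.25
spin 0.002
shift cm after spin [-0.19  0.26  1.3 ]
shift cm [-0.19  0.26  1.3 ]
q [-0.7914  0.4712  1.7464 -0.0394  1.0409 -2.2523]
```

>>> send_rows --motion '[-0.1, 0.1, 0.3, 0, 6, -0.1, 0.1, 0.3, 0, 6, 0, 0, 0.2, 0, 6, 0, 0, 0, 0, 6]'

```text
time: 51.15
eef_pos: [0.4985, -0.375, -0.0063]
tcp_rot: [0.736, 0.674, -0.019, -0.056]
contact_force: [-0.2, -0.1, -0.4]
opening: 0.698
```

```bash
python3 go.py .4975,-.3735,-.012,84.7; python3 - <<'E'
from h import *
p,d=cams.read_camera('scene'); cv2.imwrite('pics/s17.png',cv2.resize(p[95:165,215:295,::-1],None,fx=8,fy=8,interpolation=cv2.INTER_CUBIC))
E
```

```text
t 51.15 pos [ 0.4985 -0.375  -0.0063] a 84.8 tilt z [-0.1038  0.0568 -0.993 ] op 0.698 F [-0.2 -0.1 -0.4] q6 -2.25
spin 0.002
shift cm after spin [ 0.11 -0.05  0.58]
shift cm [ 0.11 -0.05  0.58]
q [-0.7922  0.4867  1.7407 -0.0398  1.0282 -2.2524]
```

View pics/s17.png

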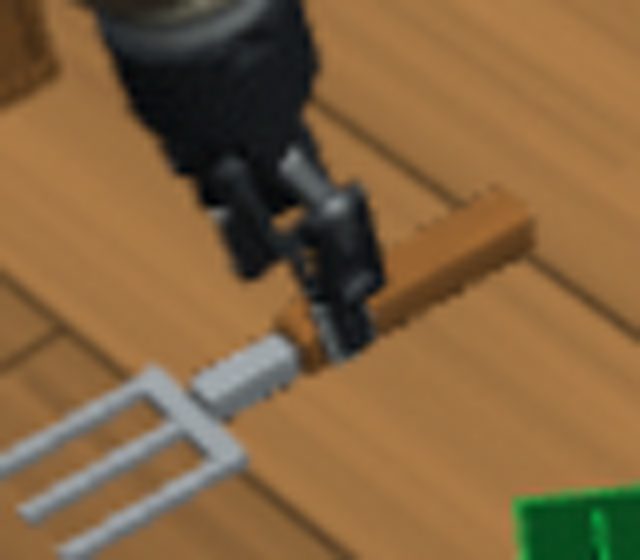

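>>> send_rows --motion '[0, 0, 0.2, 0, 5.5, 0, 0, 0.1, 0, 4.5, 0, 0, 0, 0, 3.5, 0, 0, 0, 0, 2.5, 0, 0, 0, 0, 1.8, 0, 0, 0, 0, 1.8, 0, 0, 0, 0, 1.8]'

```text
time: 51.9
eef_pos: [0.4989, -0.375, -0.0083]
tcp_rot: [0.736, 0.674, -0.019, -0.055]
contact_force: [-0.3, -0.1, 0.4]
opening: 0.253
```

```bash
python3 go.py .4975,-.3735,-.012,84.7; python3 - <<'E'
from h import *
p,d=cams.read_camera('scene'); cv2.imwrite('pics/s18.png',cv2.resize(p[95:165,215:295,::-1],None,fx=8,fy=8,interpolation=cv2.INTER_CUBIC))
E
```

```text
t 51.9 pos [ 0.4989 -0.375  -0.0083] a 84.81 tilt z [-0.1023  0.0559 -0.9932] op 0.253 F [-0.3 -0.1  0.4] q6 -2.25
spin 0.002
shift cm after spin [ 0.12 -0.11  0.39]
shift cm [ 0.12 -0.11  0.39]
q [-0.792   0.4893  1.7412 -0.0393  1.0234 -2.2524]
```

View pics/s18.png

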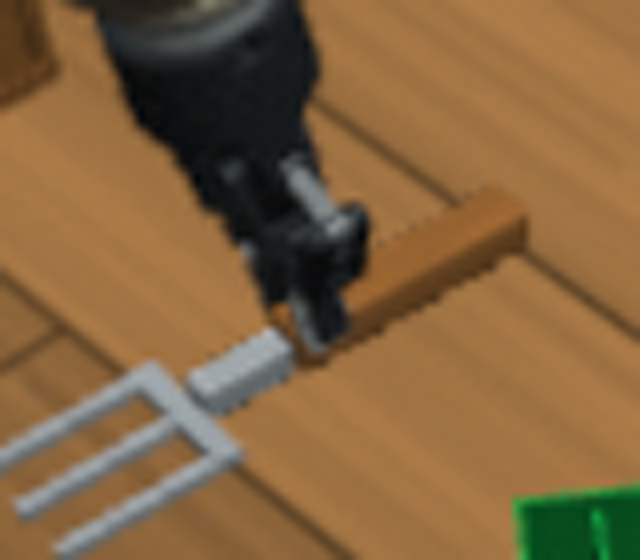

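>>> send_rows --motion '[0, 0, 0, 0, 1.5, 0, 0, 0, 0, 1.5, 0, 0, -0.4, 0, 1.5, 0, 0, -0.8, 0, 1.5, 0, 0, -1, 0, 1.5, 0, 0, -1, 0, 1.5, 0, 0, -1, 0, 1.5, 0, 0, -1, 0, 1.5, 0, 0, -1, 0, 1.5, 0, 0, -0.6, 0, 1.5, 0, 0, -0.2, 0, 1.5, 0, 0, 0, 0, 1.5]' --grip_force 80

```text
time: 53.15
eef_pos: [0.5066, -0.3794, 0.0676]
tcp_rot: [0.736, 0.674, -0.019, -0.055]
contact_force: [-0.3, 0.1, -2.5]
opening: 0.25
```

```bash
python3 go.py .48,.393,.16,67.7; python3 - <<'E'
from h import *
p,d=cams.read_camera('scene'); cv2.imwrite('pics/s19.png',cv2.resize(p[60:200,180:340,::-1],None,fx=4,fy=4,interpolation=cv2.INTER_CUBIC))
E
```

```text
t 53.15 pos [ 0.5066 -0.3794  0.0676] a 84.81 tilt z [-0.1017  0.0549 -0.9933] op 0.25 F [-0.3  0.1 -2.5] q6 -2.25
spin 0.299
shift cm after spin [ 70.8  -32.23  -2.6 ]
shift cm [ 77.03 -10.19  -4.66]
q [-0.7883  0.4023  1.6998 -0.0366  1.1506 -2.2542]
```

View pics/s19.png

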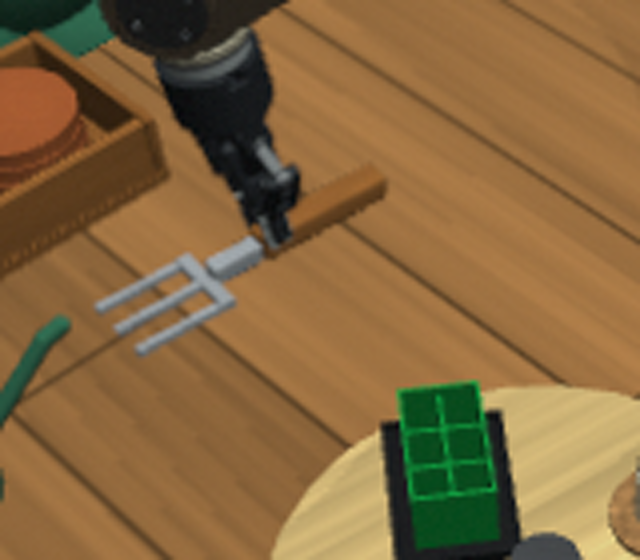

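>>> send_rows --motion '[0, 0, -0.6, 0, 1.5, 0, 0, -1.2, 0, 1.5, 0, 0, -1.6, 0, 1.5, 0, 0, -1.6, 0, 1.5, 0, 0, -1.6, 0, 1.5, 0, 0, -1.6, 0, 1.5, 0, 0, -1.6, 0, 1.5, 0, 0, -1.2, 0, 1.5, 0, 0, -0.6, 0, 1.5, 0, 0, 0, 0, 1.5]'

```text
time: 54.2
eef_pos: [0.5199, -0.3867, 0.1946]
tcp_rot: [0.736, 0.674, -0.019, -0.054]
contact_force: [-0.2, 0.3, -1.7]
opening: 0.247
```

```bash
cat > fork.py <<'E'
from h import *
def fork(cam,zmin,zmax,box):
    p,d=cams.read_camera(cam); X,uv=cloud(cam,d); k=p[uv[:,1],uv[:,0]].astype(int)
    s=ctrl.get_state(); e=s['eef_pos']
    m=(np.hypot(X[:,0]-e[0],X[:,1]-e[1])<box)&(X[:,2]>zmin)&(X[:,2]<zmax)
    steel=m&(k.min(1)>95)&(k.max(1)-k.min(1)<45)
    wood=m&(k[:,0]-k[:,2]>45)&(k[:,0]>80)
    return X,steel,wood,uv,e
E
python3 - <<'E'
from fork import *
e=ctrl.get_state()['eef_pos']
for cam in ['scene','top']:
    X,s,w,uv,e=fork(cam,e[2]-.06,e[2]+.06,.18)
    for n,m in [('steel',s),('wood',w)]:
        Y=X[m]
        if len(Y)<10: print(cam,n,len(Y)); continue
        c=Y.mean(0); W,V=np.linalg.eigh(np.cov((Y-c).T)); v=V[:,2]; v=v*np.sign(v[0]); print(cam,n,len(Y),'c',np.round(c,3),'dir',np.round(v,3),'yaw',np.round(np.degrees(np.arctan2(v[1],v[0])),1),'ext',np.round(np.percentile((Y-c)@v,[1,99]),3))
E
python3 go.py .48,.393,.16,67.7
```

```text
scene steel 327 c [ 0.601 -0.391  0.213] dir [ 0.988 -0.123 -0.093] yaw -7.1 ext [-0.063  0.062]
scene wood 355 c [ 0.484 -0.374  0.22 ] dir [ 0.996  0.034 -0.081] yaw 2.0 ext [-0.063  0.171]
top steel 403 c [ 0.607 -0.394  0.21 ] dir [ 0.988 -0.126 -0.084] yaw -7.3 ext [-0.052  0.056]
top wood 41 c [ 0.515 -0.376  0.221] dir [ 0.954  0.221 -0.205] yaw 13.0 ext [-0.016  0.076]
t 54.3 pos [ 0.5193 -0.3861  0.1929] a 84.81 tilt z [-0.102   0.0553 -0.9932] op 0.249 F [-0.3  0.7 -3. ] q6 -2.26
spin 0.299
shift cm after spin [ 70.37 -32.31  10.04]
shift cm [ 77.01 -10.16   7.98]
q [-0.782   0.3056  1.5811 -0.0333  1.3666 -2.2561]
```

>>> send_rows --motion '[0, 0, 0, 0.09, 1.5, 0, 0, 0, 0.09, 1.5, 0, 0, 0, 0.08, 1.5, 0, 0, 0, 0, 1.5]'

```text
time: 54.7
eef_pos: [0.5169, -0.384, 0.187]
tcp_rot: [0.82, 0.569, -0.027, -0.057]
contact_force: [-0.7, -0.5, -2.1]
opening: 0.249
```

```bash
python3 go.py .48,.393,.19,69
```

```text
t 54.7 pos [ 0.5169 -0.384   0.187 ] a 69.43 tilt z [-0.1093  0.0626 -0.992 ] op 0.249 F [-0.7 -0.5 -2.1] q6 -1.99
spin 0.008
shift cm after spin [ 71.21 -30.91   5.03]
shift cm [ 71.44 -30.37   4.96]
q [-0.7822  0.3098  1.5875 -0.0333  1.3664 -1.9865]
```

>>> send_rows --motion '[4.4, -1.9, 0.2, 0, 1.5, 4.4, -1.9, 0.2, 0, 1.5, 4.4, -1.9, 0.2, 0, 1.5, 4.4, -1.9, 0.2, 0, 1.5, 4.4, -1.9, 0.2, 0, 1.5, 4.4, -1.9, 0.2, 0, 1.5, 4.4, -1.9, 0.2, 0, 1.5, 4.4, -1.9, 0.2, 0, 1.5, 4.4, -1.9, 0.2, 0, 1.5, 4.4, -1.9, 0.2, 0, 1.5, 4.4, -1.9, 0.2, 0, 1.5, 4.4, -1.9, 0.2, 0, 1.5]'

```text
time: 55.9
eef_pos: [0.4762, 0.2065, 0.1945]
tcp_rot: [0.816, 0.573, -0.03, -0.063]
contact_force: [1.0, -0.2, -1.9]
opening: 0.247
```

```bash
python3 go.py .48,.393,.17,69
```

```text
t 55.9 pos [0.4762 0.2065 0.1945] a 70.06 tilt z [-0.1213  0.068  -0.9903] op 0.247 F [ 1.  -0.2 -1.9] q6 -1.08
spin 0.019
shift cm after spin [17.49 -5.88  3.69]
shift cm [17.6  -5.55  3.65]
q [ 0.1663  0.0077  1.9159  0.0899  1.3279 -1.0845]
```

>>> send_rows --motion '[4.2, -1.4, 0.3, 0, 1.5, 4.2, -1.4, 0.3, 0, 1.5, 4, -1.3, 0.3, 0, 1.5, 3, -1, 0.3, 0, 1.5, 1, -0.3, 0.3, 0, 1.5, 0, 0, 0, 0, 1.5, 0, 0, 0, 0, 1.5]'

```text
time: 56.6
eef_pos: [0.4732, 0.3903, 0.1854]
tcp_rot: [0.81, 0.582, -0.034, -0.063]
contact_force: [0.2, 0.0, -1.6]
opening: 0.249
```

```bash
python3 - <<'E'
from fork import *
e=ctrl.get_state()['eef_pos']
for cam in ['scene','top']:
    X,s,w,uv,e=fork(cam,e[2]-.06,e[2]+.06,.2)
    for n,m in [('steel',s),('wood',w)]:
        Y=X[m]
        if len(Y)<10: print(cam,n,len(Y)); continue
        c=Y.mean(0); W,V=np.linalg.eigh(np.cov((Y-c).T)); v=V[:,2]; v=v*np.sign(v[0]); print(cam,n,len(Y),'c',np.round(c,3),'dir',np.round(v,3),'yaw',np.round(np.degrees(np.arctan2(v[1],v[0])),1),'ext',np.round(np.percentile((Y-c)@v,[1,99]),3))
p,d=cams.read_camera('scene'); cv2.imwrite('pics/s20.png',cv2.resize(p[180:340,320:500,::-1],None,fx=3.5,fy=3.5,interpolation=cv2.INTER_CUBIC))
p,d=cams.read_camera('top'); cv2.imwrite('pics/t20.png',cv2.resize(p[160:300,140:300,::-1],None,fx=4,fy=4,interpolation=cv2.INTER_CUBIC))
E
python3 go.py .48,.393,.1,69
```

```text
scene steel 675 c [0.553 0.366 0.201] dir [ 0.943 -0.304 -0.138] yaw -17.9 ext [-0.064  0.061]
scene wood 226 c [0.458 0.399 0.214] dir [ 0.93  -0.351 -0.11 ] yaw -20.7 ext [-0.085  0.157]
top steel 426 c [0.552 0.362 0.199] dir [ 0.944 -0.301 -0.138] yaw -17.7 ext [-0.059  0.059]
top wood 9
t 56.8 pos [0.4739 0.3899 0.1862] a 71.13 tilt z [-0.1276  0.0631 -0.9898] op 0.246 F [-0.3 -0.1 -1.3] q6 -0.81
spin 0.037
shift cm after spin [0.35 1.67 8.47]
shift cm [0.33 1.69 8.47]
q [ 0.4713  0.2091  1.7123  0.1185  1.3077 -0.8074]
```

View pics/s20.png

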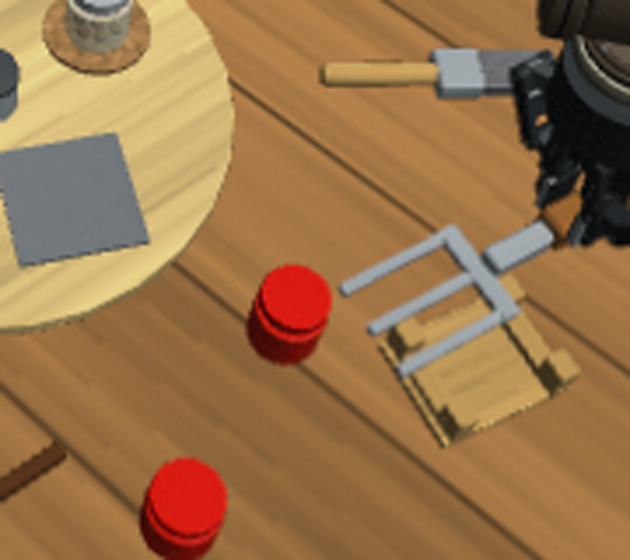

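View pics/t20.png

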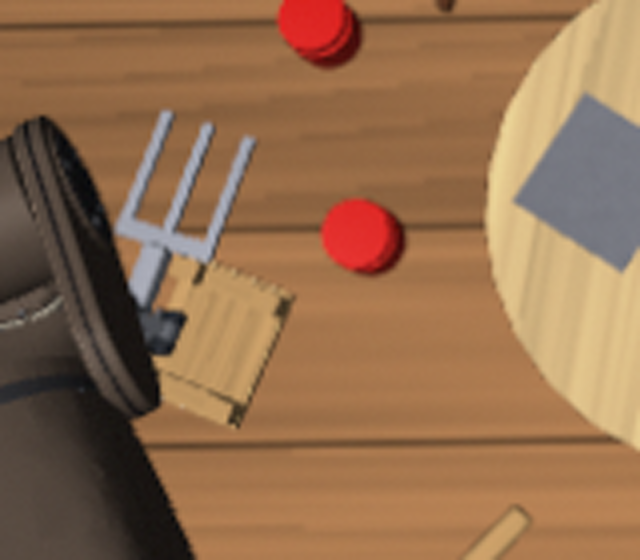

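```bash
cat >> fork.py <<'E'
from scipy.optimize import least_squares
def fit(Y,x0):
    def f(p):
        Rm=R.from_euler('ZYX',p[3:6]).as_matrix(); L=(Y-p[:3])@Rm
        x,y,z=L.T
        ztop=np.where(x<17e-3,.012,np.where(x<.062,.006,-.006))
        tine=np.min(np.abs(y[:,None]-np.array([-.029,0,.029])),1)
        ey=np.where(x>.074,np.maximum(tine-.003,0),np.where(x>.062,np.maximum(abs(y)-.033,0),np.maximum(abs(y)-np.where(x<.017,.012,.008),0)))
        ex=np.maximum(x-.147,0)
        ez=np.clip(z-ztop,-.012,.006)
        return np.r_[ey,ex,ez*.7,(x.max()-.147)*5,(p[5])*.3]
    s=least_squares(f,x0,loss='soft_l1',f_scale=.003); return s
def report(cams_=('scene','top'),zr=.06):
    out=[]
    for cam in cams_:
        e=ctrl.get_state()['eef_pos']
        X,s,w,uv,e=fork(cam,max(e[2]-zr,.008),e[2]+zr,.2)
        Y=X[s]; best=None
        for dy in [-.02,0,.02]:
            r=fit(Y,np.r_[e[0],e[1]+dy,e[2]+.02,np.radians(-20),0.03,0])
            if best is None or r.cost<best.cost: best=r
        p=best.x; print(cam,len(Y),'mid',np.round(p[:3],4),'yaw,pitch(+=tines down),roll deg',np.round(np.degrees(p[3:6]),1),'rms',np.round(np.sqrt(np.mean(best.fun**2)),4))
E
python3 -c "
from fork import *
report()"; python3 - <<'E'
from h import *
# rest cheeks precise
for cam in ['top','scene']:
    X=np.load(f'ck_{cam}.npy'); r=cv2.minAreaRect((X[:,:2]*1000).astype(np.float32)); print(r, len(X))
E
python3 go.py
```

```text
scene 676 mid [0.4725 0.3917 0.2074] yaw,pitch(+=tines down),roll deg [-19.    1.6  -1.3] rms 0.0009
top 427 mid [0.4712 0.3917 0.2065] yaw,pitch(+=tines down),roll deg [-20.    1.8  -0.1] rms 0.0012
((479.45648193359375, 393.2207946777344), (87.63232421875, 103.74195861816406), 67.64579010009766) 175
((480.14215087890625, 394.51568603515625), (85.86135864257812, 105.16712951660156), 67.77299499511719) 272
t 56.9 pos [0.474  0.3902 0.1865] a 71.14 tilt z [-0.1272  0.0635 -0.9898] op 0.251 F [ 0.2 -0.4 -2.1] q6 -0.81
q [ 0.4716  0.2091  1.7117  0.1187  1.3076 -0.8072]
```

>>> send_rows --motion '[0, 0, 0, 0.048, 1.5, 0, 0, 0, 0, 1.5]'

```text
time: 57.1
eef_pos: [0.4746, 0.389, 0.187]
tcp_rot: [0.826, 0.56, -0.034, -0.062]
contact_force: [0.1, 0.2, -1.7]
opening: 0.245
```

```bash
python3 go.py .482,.392,.08
```

```text
t 57.1 pos [0.4746 0.389  0.187 ] a 68.25 tilt z [-0.1262  0.064  -0.9899] op 0.245 F [ 0.1  0.2 -1.7] q6 -0.76
shift cm [ 0.42  2.08 10.52]
q [ 0.4694  0.2075  1.7124  0.1185  1.3077 -0.7584]
```

>>> send_rows --motion '[0.1, 0.4, 0.3, 0, 1.5, 0.1, 0.6, 0.7, 0, 1.5, 0.1, 0.6, 1, 0, 1.5, 0.1, 0.4, 1, 0, 1.5, 0, 0, 1, 0, 1.5, 0, 0, 1, 0, 1.5, 0, 0, 1, 0, 1.5, 0, 0, 1, 0, 1.5, 0, 0, 1, 0, 1.5, 0, 0, 0.7, 0, 1.5, 0, 0, 0.3, 0, 1.5, 0, 0, 0, 0, 1.5]'

```text
time: 58.3
eef_pos: [0.4827, 0.3902, 0.0848]
tcp_rot: [0.825, 0.561, -0.036, -0.062]
contact_force: [0.0, 0.9, -1.0]
opening: 0.25
```

```bash
python3 -c "
from fork import *
report(zr=.05)
p,d=cams.read_camera('scene'); cv2.imwrite('pics/s21.png',cv2.resize(p[180:340,340:520,::-1],None,fx=3.5,fy=3.5,interpolation=cv2.INTER_CUBIC))"
python3 go.py
```

```text
scene 563 mid [0.4804 0.3914 0.1068] yaw,pitch(+=tines down),roll deg [-21.    2.3  -1.4] rms 0.0011
top 340 mid [0.4779 0.3887 0.1052] yaw,pitch(+=tines down),roll deg [-20.7   1.9  -0.4] rms 0.0009
t 58.45 pos [0.4836 0.3905 0.0859] a 68.36 tilt z [-0.1278  0.0632 -0.9898] op 0.247 F [ 0.1  0.  -1.2] q6 -0.79
q [ 0.4651  0.331   1.7588  0.1255  1.1414 -0.7862]
```

View pics/s21.png

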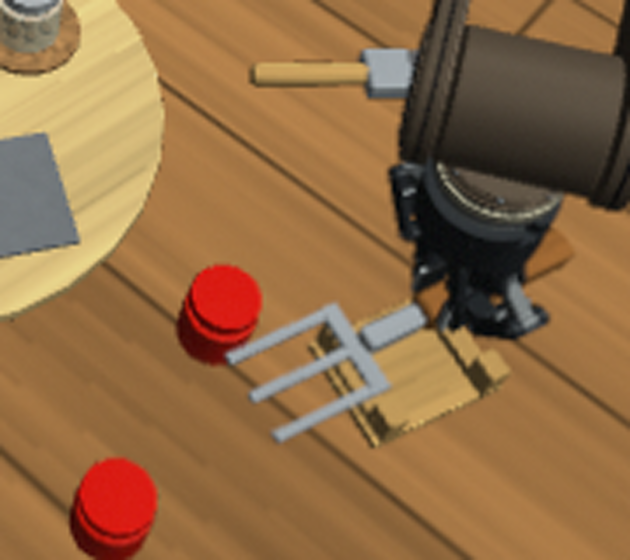

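```bash
python3 go.py .4845,.3945,.035,66.9
```

```text
t 58.45 pos [0.4836 0.3905 0.0859] a 68.36 tilt z [-0.1278  0.0632 -0.9898] op 0.247 F [ 0.1  0.  -1.2] q6 -0.79
spin 0.025
shift cm after spin [0.35 0.65 5.06]
shift cm [0.35 0.66 5.06]
q [ 0.4651  0.331   1.7588  0.1255  1.1414 -0.7862]
```

>>> send_rows --motion '[0, 0, 0, 0.025, 1.5, 0.1, 0.2, 0.3, 0, 1.5, 0.2, 0.3, 0.7, 0, 1.5, 0.1, 0.2, 1, 0, 1.5, 0, 0, 1, 0, 1.5, 0, 0, 0.8, 0, 1.5, 0, 0, 0.4, 0, 1.5, 0, 0, 0.2, 0, 1.5, 0, 0, 0, 0, 1.5, 0, 0, 0, 0, 1.5]'

```text
time: 59.45
eef_pos: [0.4866, 0.3946, 0.0378]
tcp_rot: [0.833, 0.549, -0.036, -0.062]
contact_force: [0.9, -0.1, -1.7]
opening: 0.246
```

```bash
python3 -c "
from fork import *
report(zr=.04)
p,d=cams.read_camera('scene'); cv2.imwrite('pics/s22.png',cv2.resize(p[200:320,380:500,::-1],None,fx=5,fy=5,interpolation=cv2.INTER_CUBIC))"
python3 go.py
```

```text
scene 560 mid [0.4836 0.3939 0.0588] yaw,pitch(+=tines down),roll deg [-21.2   1.6  -0.6] rms 0.0021
top 309 mid [0.4811 0.392  0.0587] yaw,pitch(+=tines down),roll deg [-22.    2.2  -1.1] rms 0.0011
t 59.6 pos [0.4869 0.3947 0.0382] a 66.79 tilt z [-0.1265  0.0639 -0.9899] op 0.245 F [ 0.6 -0.7 -2.6] q6 -0.77
q [ 0.4687  0.4021  1.7644  0.1309  1.0634 -0.7664]
```

View pics/s22.png

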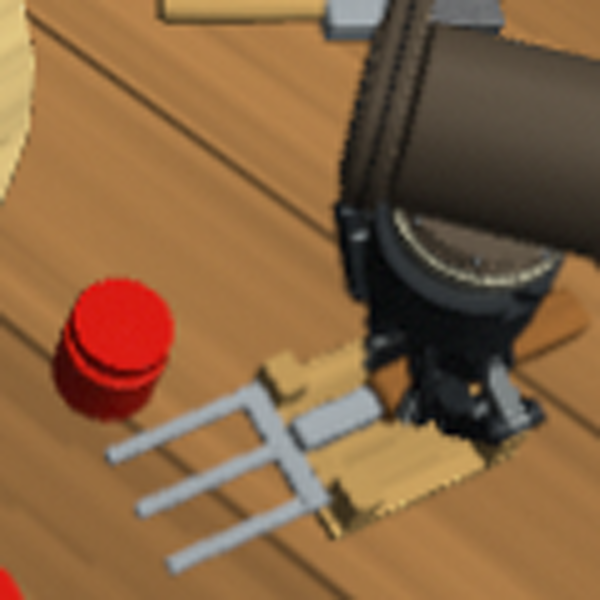

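>>> send_rows --motion '[0, -0.1, 0.4, 0, 1.5, 0, -0.1, 0.6, 0, 1.5, 0, 0, 0.6, 0, 1.5, 0, 0, 0.4, 0, 1.5, 0, 0, 0.2, 0, 1.5, 0, 0, 0, 0, 1.5, 0, 0, 0, 0, 1.5]'

```text
time: 60.3
eef_pos: [0.482, 0.3972, 0.0151]
tcp_rot: [0.833, 0.549, -0.035, -0.062]
contact_force: [0.4, 1.0, -1.0]
opening: 0.248
```

```bash
python3 -c "
from fork import *
report(zr=.04)
p,d=cams.read_camera('scene'); cv2.imwrite('pics/s23.png',cv2.resize(p[200:320,380:500,::-1],None,fx=5,fy=5,interpolation=cv2.INTER_CUBIC))"
python3 go.py
```

```text
scene 532 mid [0.4776 0.3954 0.0364] yaw,pitch(+=tines down),roll deg [-20.8   1.5  -0.5] rms 0.002
top 293 mid [0.4768 0.3943 0.0357] yaw,pitch(+=tines down),roll deg [-22.1   2.1  -1.1] rms 0.0013
t 60.45 pos [0.4822 0.3973 0.0154] a 66.8 tilt z [-0.1254  0.0644 -0.99  ] op 0.249 F [ 0.4  0.1 -2.3] q6 -0.77
q [ 0.4757  0.4293  1.7764  0.1348  1.0226 -0.7661]
```

View pics/s23.png

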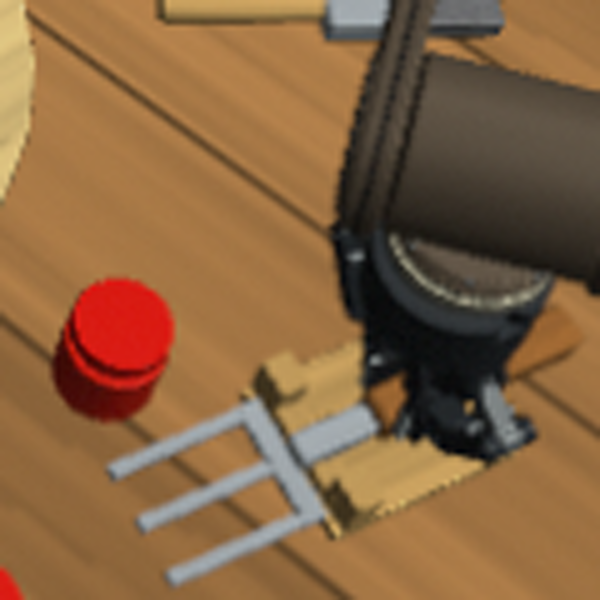

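>>> send_rows --motion '[0, 0.15, 0.15, 0, 1.5, 0, 0.1, 0.2, 0, 1.5, 0, 0, 0, 0, 1.5]'

```text
time: 60.75
eef_pos: [0.4846, 0.397, 0.0132]
tcp_rot: [0.833, 0.549, -0.034, -0.062]
contact_force: [0.1, -1.2, 1.2]
opening: 0.246
```

```bash
python3 -c "
from fork import *
report(zr=.04)"
python3 go.py
```

```text
scene 530 mid [0.4828 0.3958 0.034 ] yaw,pitch(+=tines down),roll deg [-21.3   0.8  -0.6] rms 0.0017
top 289 mid [0.4783 0.3934 0.0338] yaw,pitch(+=tines down),roll deg [-21.5   1.7  -1.3] rms 0.0011
t 60.85 pos [0.4847 0.3971 0.0131] a 66.79 tilt z [-0.1246  0.0656 -0.99  ] op 0.245 F [-0.4 -0.5 -0.1] q6 -0.77
q [ 0.4733  0.4354  1.7729  0.1357  1.019  -0.7693]
```

>>> send_rows --motion '[0, 0, 0, 0, 2.8, 0, 0, 0, 0, 3.5, 0, 0, 0, 0, 4.5, 0, 0, 0, 0, 5, 0, 0, 0, 0, 5, 0, 0, 0, 0, 5, 0, 0, -0.4, 0, 5, 0, 0, -0.8, 0, 5, 0, 0, -1, 0, 5, 0, 0, -1.5, 0, 5, 0, 0, -1.5, 0, 5, 0, 0, -1.5, 0, 5]'

```text
time: 62.05
eef_pos: [0.4937, 0.3923, 0.0838]
tcp_rot: [0.833, 0.549, -0.034, -0.062]
contact_force: [0.1, -0.9, 0.4]
opening: 0.589
```

```bash
python3 go.py .35,.45,.3;python3 -c "
from fork import *
p,d=cams.read_camera('scene'); cv2.imwrite('pics/s24.png',cv2.resize(p[200:320,380:500,::-1],None,fx=5,fy=5,interpolation=cv2.INTER_CUBIC))"

```

```text
t 62.05 pos [0.4937 0.3923 0.0838] a 66.78 tilt z [-0.1242  0.0658 -0.9901] op 0.589 F [ 0.1 -0.9  0.4] q6 -0.76
shift cm [ -0.11 -18.36 -19.24]
q [ 0.4602  0.3496  1.7387  0.1259  1.139  -0.7638]
```

View pics/s24.png

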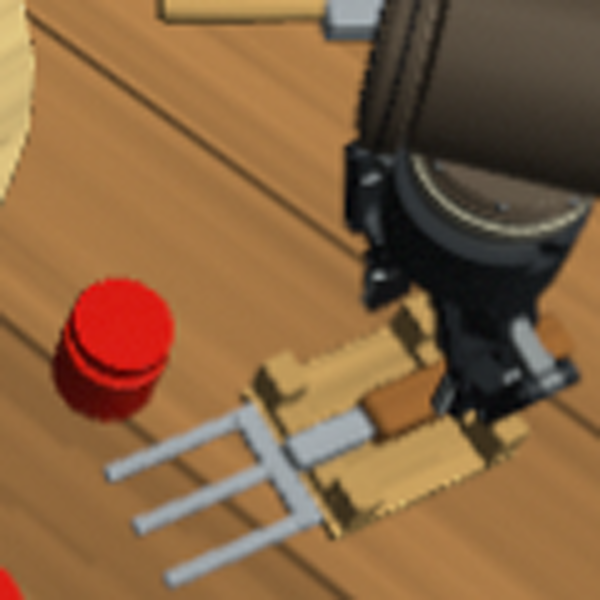

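Fork sits in the notches. I'll raise the arm well clear and check everything.

>>> send_rows --motion '[0, 0, -2, 0, 5, 0, 0, -3, 0, 5, 0, -1, -3, 0, 5, 1, -2, -3, 0, 5, 2, -2, -3, 0, 5, 3, -2, -1, 0, 5, 3, -2, 0, 0, 5, 3, -2, 0, 0, 5, 3, -1, 0, 0, 5, 2, -1, 0, 0, 5, 0, 0, 0, 0, 5, 0, 0, 0, 0, 5]'

```text
time: 63.3
eef_pos: [0.4634, 0.5962, 0.2775]
tcp_rot: [0.834, 0.548, -0.023, -0.062]
contact_force: [-0.9, -0.1, -0.4]
opening: 0.586
```

```bash
python3 go.py; python3 - <<'E'
from h import *
for cam in ['scene','top']:
    p,d=cams.read_camera(cam); np.save(f'{cam}_d.npy',d); np.save(f'{cam}_p.npy',p); cv2.imwrite(f'pics/g_{cam}.png',p[:,:,::-1])
from meas import *
import fork as F
for cam in C:
    for nm,c,r,z in [('pot',(.685,-.035),.05,(.088,.105)),('jar',(.461,.002),.05,(.088,.105)),('tin',(.571,-.014),.04,(.06,.08))]:
        X,k=near(cam,c,r,*z)
        if len(X)>5: e=cv2.minEnclosingCircle((X[:,:2]*1000).astype(np.float32)); print(cam,nm,len(X),np.round(e[0],1),round(e[1],1),'z',np.round(np.percentile(X[:,2],[5,95]),3))
    X,k=near(cam,(.556,-.129),.09,.08,.105); g=(k[:,1]>1.4*k[:,0])&(k[:,1]>1.4*k[:,2]); X=X[g];print(cam,'tray',len(X),rect(X),'z',np.round(np.percentile(X[:,2],[5,95]),3))
    for t,h in [('coaster',.036),('saucer',.034),('drip_tray',.034)]:
        for r in spotter.trace(t,cam)[:1]:
            v,u=np.nonzero(r['mask']); P=plane(cam,np.c_[u,v],h); print(t,round(r['conf'],2),np.round(cv2.minEnclosingCircle((P[:,:2]*1000).astype(np.float32))[0],1),np.round(rect(P)[2],1))
    p=np.load(f'{cam}_p.npy'); X,k=near(cam,(.52,.38),.2,.012,.05)
    s=(k.min(1)>95)&(k.max(1)-k.min(1)<45); Y=X[s]; r=F.fit(Y,np.r_[.48,.394,.032,np.radians(-22),0,0]); print('fork',len(Y),np.round(r.x[:3],4),np.round(np.degrees(r.x[3:]),1))
E
```

```text
t 63.3 pos [0.4634 0.5962 0.2775] a 66.57 tilt z [-0.1057  0.0785 -0.9913] op 0.586 F [-0.9 -0.1 -0.4] q6 -0.45
q [ 0.7286  0.4304  1.2684  0.13    1.4706 -0.4501]
top pot 103 [682.8 -35.3] 32.1 z [0.09  0.099]
top jar 256 [457.7   2.1] 25.1 z [0.094 0.101]
top tin 220 [570.2 -14.5] 25.0 z [0.066 0.073]
top tray 213 ((553.275146484375, -129.9325714111328), (104.07337951660156, 60.89634323120117), 53.0905647277832) z [0.081 0.092]
coaster 0.88 [456.3   1.4] 44.0
saucer 0.91 [683.9 -32. ] 64.5
drip_tray 0.62 [ 553.2 -129. ] 52.7
fork 328 [0.4791 0.3958 0.0322] [-22.8   0.1   0.1]
scene pot 182 [686.2 -36.1] 33.4 z [0.089 0.1  ]
scene jar 237 [461.1   3.6] 26.6 z [0.092 0.102]
scene tin 244 [572.2 -14. ] 26.0 z [0.065 0.074]
scene tray 299 ((556.3057250976562, -129.42520141601562), (110.4922866821289, 60.08108901977539), 53.174720764160156) z [0.08  0.094]
coaster 0.84 [460.4   1.8] 37.5
saucer 0.66 [684.8 -33.1] 59.5
drip_tray 0.84 [ 553.1 -130.8] 52.5
fork 508 [0.4827 0.3953 0.0326] [-21.5  -0.6   0.5]
```

View pics/g_scene.png

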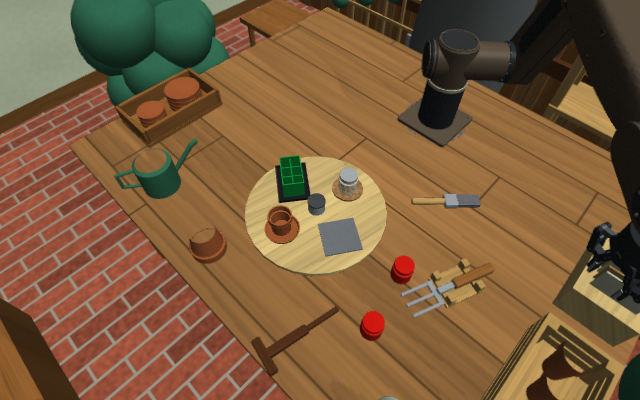

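View pics/g_top.png

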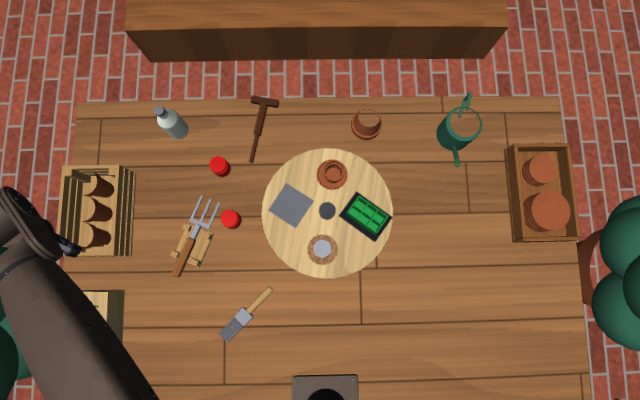

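The final pictures show everything in place. Top view: pot in saucer (332,173), tray in drip tray (366,215), jar on coaster (322,249), tin untouched (327,211). The fork lies level in the rest at (193,240), and the arm is clear of it all.

```bash
python3 -c "
from plant import workorder,ctrl
print(workorder.sign_off(), ctrl.get_state()['time'])"
```

```text
the job is handed in; nothing more can be done
the job is handed in; nothing more can be done
```

The job is handed in: all three items are in their own places, the fork lies in its rest and the tin is where it was. The last reading before hand-in was about 63 s of the 141 s.

**What I did:** jar to the free tile, pot to its saucer, seedling tray turned about 14° into the drip tray, jar to the coaster, then the fork into the notches of its rest. The first fork grasp closed above the handle and touched nothing. I went about 14 mm lower and the second grasp held.

**Last checks, both cameras:**

| Item | Result |
|---|---|
| Jar | about 1–2 mm from the coaster's middle, upright |
| Pot | about 3 mm off the saucer's centre, upright |
| Seedling tray | within about 3 mm of the drip tray's centre, its long sides within 1° of the drip tray's |
| Fork | balance point within about 3 mm of the rest's middle, at 32 mm height as it should be, level within 0.6°, tines towards the turntable side |
| Tin | unmoved to about 1 mm |

**What disagreed:**
- **Cameras:** they differ from each other by 2–5 mm.
- **Fingertips:** they looked 15–28 mm higher than the reported tool point.
- **Tool tilt:** it drifted to about 8° over the run, so the fork hung about 2° off level in transit. I did not measure tilt in transit for the pot, jar or tray; all three looked upright in the lift pictures.

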